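# Pack a tea tin in a pop-open presentation case

### The arm

A 7-joint arm with a two-finger parallel gripper is mounted at the origin on the work surface. World frame = base frame: x ahead of the robot, y to its left, z up, the work surface at z = 0. Lengths are in m, angles in rad, forces in N, time in s.
With the tool pointing down it reaches from about 0.425 to 0.875 m from the base axis. Payload 4.7 kg.
Tool frame: the origin (TCP) lies at the very end of the fingers, on their centre line; the grasp point (between the pads) lies 19 mm behind it; x points along the fingers, z is the direction in which the jaws open and shut, and the axes are right-handed (so a half turn about x gives the same grasp; the last joint's range is limited). The gripper opens to 87 mm and grips with 3 to 60 N. Pads are 19 mm wide; open, the fingers measure 117 mm over their backs; the gripper's body (75 mm by 190 mm) begins 51 mm behind the grasp point.
Start: joints at [-1.306, 0.321, -0.07, 1.45, 0.023, 1.371, -0.057], TCP at [0.161, 0.63, 0.223] pointing down, gripper open.
Joint ranges: [-2.86, 2.86], [-0.3, 2.09], [-1.38, 1.24], [0.06, 2.45], [-1.56, 4.7], [0.09, 2.05], [-2.69, 2.69]. Speed limits (rad/s): [2.57, 2.57, 3.14, 3.14, 3.14, 3.14, 3.14].

### API

Orientations are given as a rotation vector (axis times angle).
In Python, from bench import * gives the robot as it stands.
- The arm moves only by the shell command python3 -m handwheel 'ROWS' [OPENING] [FORCE]. ROWS is JSON, a list of rows, each an object with "xyz": the shift along the world's x, y, z in cm, a list of three; "angular": the turn, a rotation vector about the world's x, y, z in degrees, a list of three. A call has 1 to 5 rows; each row shifts and turns the pose as measured when the row begins; what a row does not reach is not made up. A row lasts 1/12 s, in which the tool goes at most 41.7 mm and 7.16 degrees, less where a joint would pass 70% of its speed; a pose out of reach is approached as far as the arm can. A call with a gripper value outside its range is refused whole. OPENING is the finger opening in cm, from 0 to 8.7, set as the call begins (- or left out, the last holds). The fingers move at their own pace and stop on an object; FORCE is the grip in N (left out, the last holds). Time passes only in rows, so rows that do not move let the fingers close. It gives the time, the measured TCP pose, the force and the opening at its end, in the units of the state.
- get_state(): the state, without advancing time (a new reading comes with each control period).
- get_image(name): name is "side" or "top" or "wrist"; returns a dict with "pixels" (400x640x3 uint8, blue, green, red), "K" (3x3 intrinsics, pixels), "cam_to_world" (4x4, takes a point from camera to world coordinates). Camera axes: x right, y down, z forward; pixel columns grow to the right and rows downward; lengths in m; the calibration is good to about 2 mm. A picture is of the moment at which its call begins. There is no depth.
- close_job(): hands the job in, once; it reports no verdict.
The state is a dict: "time": time; "joint_positions": joint angles; "qd": joint speeds; "joint_torque": joint torques, N m; "position": TCP position; "tool_rot": TCP orientation; "ft_force": force on the tool from outside, world axes, zero at the start; "torque": the same for the moment, N m; "grip_width": opening from 0.0 (shut) to 1.0 (fully open).
Only numpy, scipy, OpenCV 4.12 (cv2) and the standard library are available. Lean on these libraries where they do the work, as an engineer would, in place of code of your own. Each camera call takes 0.05 s, during which the arm holds its last target.

### The job

Press the thumb button at the front of the wooden presentation case so that its sprung lid pops open; only then pull the slim green tin by its end right out from under the white display riser and let go of it flat on the counter. Take the tin again across its middle, lay it flat in the cradle inside the case without dropping it, let go, and push the lid down until it snaps shut and stays shut. Leave the teapots, the jar and the cup where they stand.

Things in the scene. Friction and masses are not known exactly. Their poses are not given: they have to be found in the camera images.
- case: Wooden presentation case fixed to the counter, 110 (x) x 200 (y) x 40 mm without lid; walls and floor 6 mm thick. Origin: centre of its underside; -x is its front with the latch, +x the hinge side, z up. A block 15 mm high lies under the button, out to x = -111 mm
- cradle (a point): Centre of the case's inner floor, 6 mm above the counter, axes as the case: the tin's underside belongs here, its length along y. Near the ends (|y| 38 to 72 mm) dark guides 20 mm above the floor leave a slot 46 mm wide in x; end stops leave 144 mm in y. In the middle (|y| under 38 mm) finger cut-outs span the full inner width, 98 mm in x: lay the tin in held by its middle
- lid (a joint): Hinge of the case's lid, rad: 0 shut (about 0.01 when latched), grows to its stop at 1.9, leaning back past upright. A spring drives it open whenever unlatched (about 1 N at the free edge), so it never stays part-closed: sweep it over from behind and press its free edge down with 3 to 6 N until the hook snaps over its brass tongue
- latch (a joint): Thumb latch rocker, rad: 0 at rest, grows as the button is pressed, stop at 0.2 (about 8 mm down at the press point). The lid is let go at about 0.11 rad (4.5 mm); this takes about 3 N, the stop is reached at about 4 N; it springs back
- latch_pad (a point): Press point: centre of the top of the amber thumb button (41 mm in the case's x, 36 in y, 34 mm above the counter at rest), pressed straight down; 97 mm in front of the case's origin on its centre line. A brass hook stands between button and lid, 69 to 74 mm in front of the case's origin, up to 57 mm above the counter
- lid_hinge (a point): Point on the lid's hinge line in the middle of its length: 55 mm behind the case's origin (+x of the case), 44 mm above the counter; the hinge line runs along the case's y
- lid_edge (a point): Point on the outer face of the lid (the upper face when shut), middle of the free edge, 110 mm from the hinge line. The lid is a flat panel 110 x 200 x 8 mm centred on the hinge height when shut; a brass tongue 24 mm wide sticks out 9 mm beyond the free edge
- tin: Slim closed tea tin, yellow-green with brass-coloured ends and a white band round its middle, 130 (own x) x 36 (y) x 30 mm (z), 0.13 to 0.25 kg, loose. Origin: centre of its underside. At the start it lies flat on the counter under the riser, its -x end sticking out 45 to 60 mm beyond the riser's front edge
- riser: White sheet display riser fixed to the counter, a tunnel 170 (own x) x 86 (y) x 49 mm (z) with open ends; inside 76 mm wide and 44 mm high. Origin: centre of its underside; its open front edge lies at own x = -85 mm and the tin is pulled out along its own -x. The tin is right out once its origin is over 150 mm from the riser's origin
- teapot_small: Glass teapot with amber knob and side handle, body 75 mm across, 85 mm high, standing loose on the rear half of the riser. Origin: centre of its underside. Leave it
- teapot_big: Glass teapot with green knob and side handle, body 92 mm across, 105 mm high, loose on the counter. Origin: centre of its underside. Leave it
- tea_jar: Tea jar with wooden cap, 64 mm across, 100 mm high, loose. Origin: centre of its underside. Leave it
- cup: Blue ceramic cup, 72 mm across, 50 mm high, loose. Origin: centre of its underside. Leave it
Things that resemble listed ones, but are neither listed nor needed, are in the scene too. What is shaped like the tin but grey or turquoise is not meant.

How it is judged:
On the way, in this order (a step that is already met when the one before it is completed fails the run):
1. the latch is pressed and the lid has sprung open (over 1.5 rad) (value of joint lid above 1.5 rad), for 0.1 s.
2. the tin is right out from under the riser (origins over 145 mm apart), flat on the counter, at rest and let go (horizontal distance between tin and riser above 0.145 m and height (world z) of tin below 0.004 m and angle between the z axis of tin and the z axis of riser, either way round below 0.08 rad and linear speed of tin below 0.03 m/s and contact force between the fingers and tin below 0.1 N), for 0.1 s.
3. the tin lies flat in the cradle of the open case and is let go (x of tin in the frame of case between -0.009 and 0.009 m and y of tin in the frame of case between -0.011 and 0.011 m and z of tin in the frame of case between 0.003 and 0.01 m and angle between the x axis of tin and the y axis of case, either way round below 0.15 rad and angle between the z axis of tin and the z axis of case, either way round below 0.1 rad and contact force between the fingers and tin below 0.1 N and value of joint lid above 0.6 rad), for 0.1 s.
At the end, for the whole second after the job is handed in: The lid is latched shut (under 0.03 rad, latch back under 0.04 rad) and stays so; the tin lies flat and still in the case, within 9 mm in x and 11 mm in y of its middle, underside 3 to 10 mm above the case's, length along the case's y within 0.15 rad, not on its side (value of joint lid below 0.03 rad and value of joint latch below 0.04 rad and linear speed of tin below 0.03 m/s and x of tin in the frame of case between -0.009 and 0.009 m and y of tin in the frame of case between -0.011 and 0.011 m and z of tin in the frame of case between 0.003 and 0.01 m and angle between the x axis of tin and the y axis of case, either way round below 0.15 rad and angle between the z axis of tin and the z axis of case, either way round below 0.1 rad); the robot touches nothing.
It fails at once if teapot_small pushed over 25 mm from its place or tipped (distance of teapot_small from where it was at the start of the episode above 0.025 m or angle between teapot_small's own z axis and vertical above 0.35 rad).
It fails at once if teapot_big pushed over 25 mm from its place or tipped (distance of teapot_big from where it was at the start of the episode above 0.025 m or angle between teapot_big's own z axis and vertical above 0.35 rad).
It fails at once if tea_jar pushed over 25 mm from its place or tipped (distance of tea_jar from where it was at the start of the episode above 0.025 m or angle between tea_jar's own z axis and vertical above 0.35 rad).
It fails at once if cup pushed over 25 mm from its place or tipped (distance of cup from where it was at the start of the episode above 0.025 m or angle between cup's own z axis and vertical above 0.35 rad).
It fails at once if the tin dropped (falling freely at over 0.7 m/s, about 25 mm) (linear speed of tin above 0.7 m/s and contact force between the fingers and tin below 0.05 N).
It also fails if it takes over 72 s, if anything falls off the work surface, if the arm or the gripper's body presses on something with over 40 N, if the wrist force passes 120 N, or if a joint passes its speed limit or range.

## Working session

There is one attempt and no reset: what is moved stays moved. The work goes in short steps, Python scripts to look and compute and a shell command to move; the robot and the scene stay as the last step left them, time stands still between calls to the robot, and variables do not carry over. Pictures are saved under pics/ and viewed, and the job is handed in when it is done.

```bash
ls; mkdir -p pics; cat > h.py <<'E'
from bench import *
import numpy as np, cv2
def snap(n,f):
    d=get_image(n); cv2.imwrite('pics/'+f+'.png',d['pixels'])
    np.savez('pics/'+f+'.npz',K=d['K'],T=d['cam_to_world']); return d
def px2w(f,u,v,z):
    d=np.load('pics/'+f+'.npz');K,T=d['K'],d['T']
    r=T[:3,:3]@np.linalg.inv(K)@np.array([u,v,1.]);o=T[:3,3]
    return o+r*(z-o[2])/r[2]
def w2px(f,p):
    d=np.load('pics/'+f+'.npz');K,T=d['K'],d['T']
    c=np.linalg.inv(T)@np.append(p,1); q=K@c[:3]; return q[:2]/q[2]
def crop(f,x0,y0,x1,y1,s,out):
    i=cv2.imread('pics/'+f+'.png')[y0:y1,x0:x1]
    cv2.imwrite('pics/'+out+'.png',cv2.resize(i,None,fx=s,fy=s,interpolation=cv2.INTER_CUBIC))
E
python3 - <<'E'
from h import *
np.set_printoptions(precision=4,suppress=True)
for n in('side','top','wrist'):
    d=snap(n,n+'0'); print(n,d['cam_to_world'])
print(get_state())
E
```

```text
pics
side [[ 0.9494 -0.2072  0.2361  0.3077]
 [-0.3135 -0.5781  0.7533 -0.7869]
 [-0.0196 -0.7892 -0.6138  0.7575]
 [ 0.      0.      0.      1.    ]]
top [[ 0.0089 -0.9871  0.1599  0.321 ]
 [-1.     -0.0087  0.0019  0.0288]
 [-0.0005 -0.1599 -0.9871  1.4198]
 [ 0.      0.      0.      1.    ]]
wrist [[ 0.248   0.9274  0.2801  0.0831]
 [ 0.9688 -0.237  -0.073   0.6501]
 [-0.0013  0.2894 -0.9572  0.3832]
 [ 0.      0.      0.      1.    ]]
{'time': 0.15, 'joint_positions': array([-1.3059,  0.3217, -0.0701,  1.4514,  0.0226,  1.3708, -0.0569]), 'qd': array([ 0.0007, -0.0015, -0.0005, -0.004 , -0.0005,  0.    , -0.0008]), 'joint_torque': array([ -0.0007, -49.1797,  -0.4051, -31.2871,  -0.064 ,   0.0407,
         0.0001]), 'position': array([0.1612, 0.6293, 0.2217]), 'tool_rot': array([-1.0234,  1.3186,  1.0219]), 'ft_force': array([-0.5315,  0.7735, -1.174 ]), 'torque': array([-0.001 ,  0.0122,  0.023 ]), 'grip_width': 0.9988454430622554}
```

View pics/top0.png

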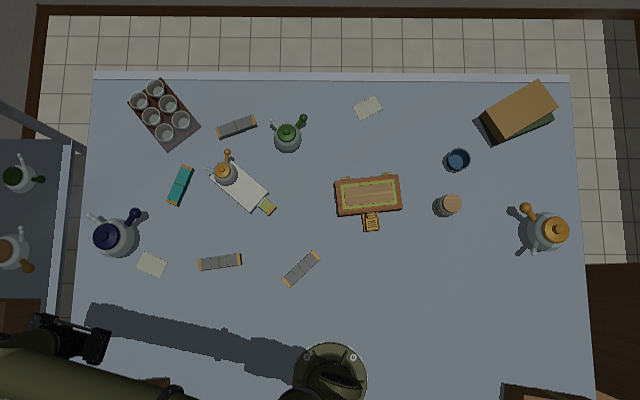

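View pics/side0.png

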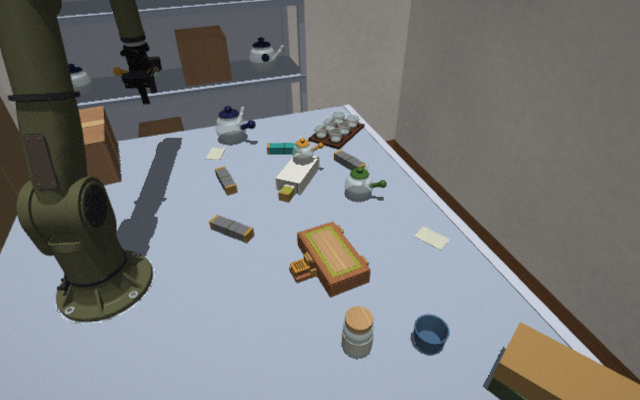

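View pics/wrist0.png

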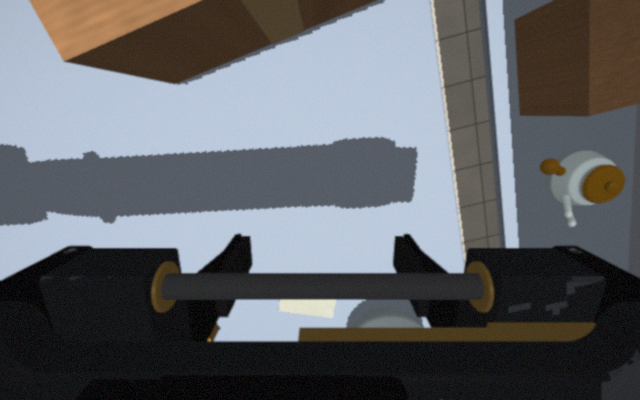

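The top view shows the case at about (368,195) with its latch at (371,222). The riser is at (240,187) and the tin's end at (267,207). The side view matches. I'll enlarge these areas.

```bash
python3 - <<'E'
from h import *
crop('top0',325,165,415,240,8,'c1'); crop('top0',200,140,290,220,8,'c2')
crop('side0',260,130,380,300,4,'c3')
E
```

```text
(no output)
```

View pics/c1.png

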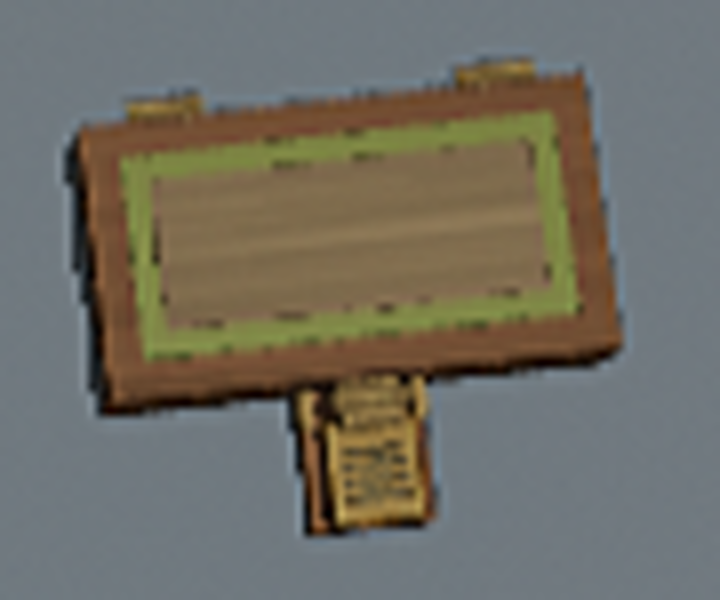

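View pics/c2.png

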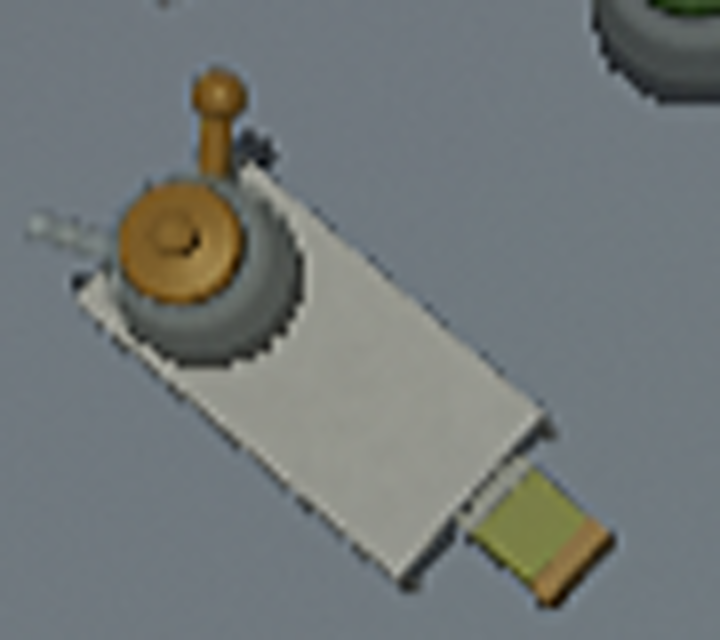

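View pics/c3.png

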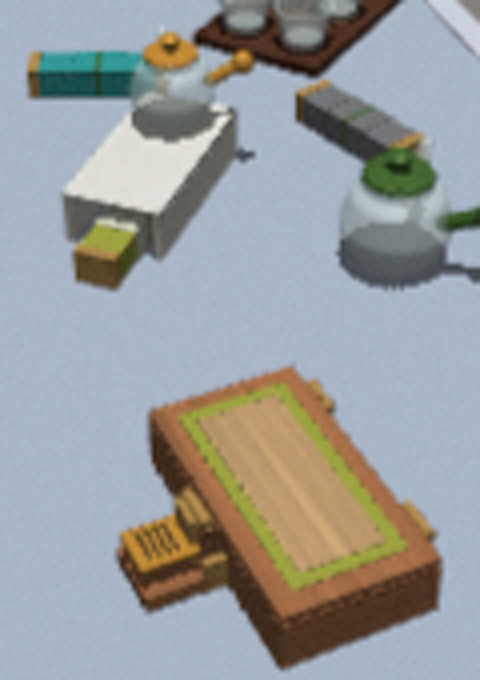

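The c1 crop shows the lid corners at (80,130), (583,75), (620,348) and (108,405). In c2 the riser's top corners are (245,165), (548,415), (400,578) and (80,290), and the tin's end corners are (612,538) and (550,603). In c3 the tin and riser fronts are clear.

```bash
python3 - <<'E'
from h import *
np.set_printoptions(precision=4,suppress=True)
def c(pts,x0,y0,s): return [((u+.5)/s-.5+x0,(v+.5)/s-.5+y0) for u,v in pts]
P=lambda f,pts,z: np.array([px2w(f,u,v,z) for u,v in pts])
lid=P('top0',c([(80,130),(583,75),(620,348),(108,405)],325,165,8),.048); print('lid',lid)
lid2=P('side0',c([(152,410),(293,367),(440,567),(285,640)],260,130,4),.048); print('lid side',lid2)
r=P('top0',c([(245,165),(548,415),(400,578),(80,290)],200,140,8),.049);print('riser',r)
r2=P('side0',c([(66,195),(155,213),(237,110)],260,130,4),.049);print('riser side FL,FR,BR',r2)
t=P('top0',c([(612,538),(550,603),(535,470),(470,530)],200,140,8),.03);print('tin',t)
t2=P('side0',c([(77,251),(125,255),(140,228),(91,225)],260,130,4),.03);print('tin side',t2)
for n,p in(('lid',lid),('lid2',lid2)):
    m=p.mean(0); y=(p[0]+p[3]-p[1]-p[2]); x=(p[0]+p[1]-p[2]-p[3])
    if n=='lid2': y=(p[0]+p[1]-p[2]-p[3]); x=(p[1]+p[2]-p[0]-p[3])
    print(n,m,np.degrees(np.arctan2(y[1],y[0]))-90,np.degrees(np.arctan2(x[1],x[0])),np.linalg.norm(x)/2,np.linalg.norm(y)/2)
E
```

```text
lid [[ 0.6004 -0.0118  0.048 ]
 [ 0.624  -0.208   0.048 ]
 [ 0.5165 -0.2203  0.048 ]
 [ 0.4927 -0.023   0.048 ]]
lid side [[ 0.4971 -0.0259  0.048 ]
 [ 0.6022 -0.0161  0.048 ]
 [ 0.6211 -0.2183  0.048 ]
 [ 0.514  -0.2398  0.048 ]]
riser [[0.6633 0.3159 0.049 ]
 [0.5648 0.1943 0.049 ]
 [0.5006 0.2495 0.049 ]
 [0.6127 0.3782 0.049 ]]
riser side FL,FR,BR [[0.5038 0.243  0.049 ]
 [0.5642 0.1943 0.049 ]
 [0.6755 0.3196 0.049 ]]
tin [[0.5196 0.1703 0.03  ]
 [0.4938 0.1938 0.03  ]
 [0.5462 0.2011 0.03  ]
 [0.5222 0.2259 0.03  ]]
tin side [[0.4984 0.1916 0.03  ]
 [0.5327 0.1736 0.03  ]
 [0.5538 0.2046 0.03  ]
 [0.5177 0.2221 0.03  ]]
lid [ 0.5584 -0.1158  0.048 ] 6.881330009843182 6.22102077201033 0.10825246273065062 0.19821013370734758
lid2 [ 0.5586 -0.125   0.048 ] 4.917933278464332 8.3762903077651 0.10728549033496002 0.2087999594540245
```

```bash
python3 - <<'E'
from h import *
from scipy.spatial.transform import Rotation as R
np.set_printoptions(precision=3,suppress=True)
s=get_state(); M=R.from_rotvec(s['tool_rot']).as_matrix(); print(M); p=s['position']
T=np.load('pics/wrist0.npz')['T'];print('cam in tool',M.T@(T[:3,3]-p), np.load('pics/wrist0.npz')['K'])
for bx in(0,-.07,-.1):
  for z in(-.095,-.0585,-.0435,-.0375,.0375,.095):
    for y in(-.095,-0.0375,0,.0375,.095):
        print((bx,y,z),w2px('wrist0',p+M@np.array([bx,y,z])))
crop('side0',90,20,180,110,7,'c4'); crop('top0',0,290,130,400,5,'c5')
E
```

```text
[[-0.    -0.969  0.248]
 [-0.001  0.248  0.969]
 [-1.    -0.    -0.001]]
cam in tool [-0.161  0.081  0.001] [[291.04    0.    322.147]
 [  0.    291.04  202.284]
 [  0.      0.      1.   ]]
(0, -0.095, -0.095) [186.615 374.554]
(0, -0.0375, -0.095) [174.686 304.881]
(0, 0, -0.095) [165.705 252.424]
(0, 0.0375, -0.095) [155.557 193.153]
(0, 0.095, -0.095) [137.155  85.667]
(0, -0.095, -0.0585) [238.331 374.553]
(0, -0.0375, -0.0585) [230.96  304.884]
(0, 0, -0.0585) [225.411 252.429]
(0, 0.0375, -0.0585) [219.141 193.161]
(0, 0.095, -0.0585) [207.77   85.682]
(0, -0.095, -0.0435) [259.583 374.553]
(0, -0.0375, -0.0435) [254.085 304.885]
(0, 0, -0.0435) [249.946 252.431]
(0, 0.0375, -0.0435) [245.269 193.164]
(0, 0.095, -0.0435) [236.788  85.687]
(0, -0.095, -0.0375) [268.084 374.553]
(0, -0.0375, -0.0375) [263.335 304.885]
(0, 0, -0.0375) [259.76  252.432]
(0, 0.0375, -0.0375) [255.72  193.166]
(0, 0.095, -0.0375) [248.395  85.69 ]
(0, -0.095, 0.0375) [374.334 374.553]
(0, -0.0375, 0.0375) [378.947 304.891]
(0, 0, 0.0375) [382.421 252.442]
(0, 0.0375, 0.0375) [386.346 193.182]
(0, 0.0
[... 1955 characters left out ...]
35) [165.949 413.228]
(-0.1, 0.0375, -0.0435) [142.23 298.92]
(-0.1, 0.095, -0.0435) [87.597 35.627]
(-0.1, -0.095, -0.0375) [220.958 601.615]
(-0.1, -0.0375, -0.0375) [202.901 500.883]
(-0.1, 0, -0.0375) [187.189 413.228]
(-0.1, 0.0375, -0.0375) [166.7   298.921]
(-0.1, 0.095, -0.0375) [119.505  35.635]
(-0.1, -0.095, 0.0375) [419.904 601.581]
(-0.1, -0.0375, 0.0375) [437.407 500.861]
(-0.1, 0, 0.0375) [452.637 413.219]
(-0.1, 0.0375, 0.0375) [472.496 298.936]
(-0.1, 0.095, 0.0375) [518.234  35.73 ]
(-0.1, -0.095, 0.095) [572.392 601.556]
(-0.1, -0.0375, 0.095) [617.141 500.844]
(-0.1, 0, 0.095) [656.078 413.212]
(-0.1, 0.0375, 0.095) [706.849 298.948]
(-0.1, 0.095, 0.095) [823.771  35.803]
```

View pics/c4.png

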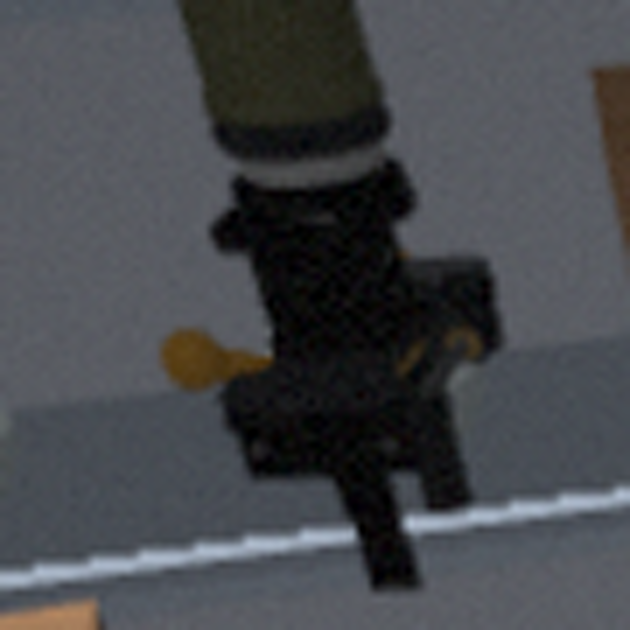

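View pics/c5.png

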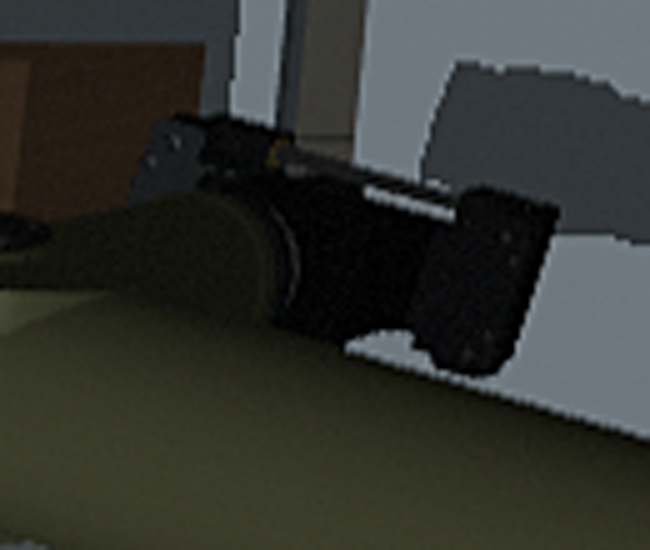

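```bash
python3 -m handwheel '[{"xyz":[3.2,-2.4,0],"angular":[0,0,2]},{"xyz":[3.2,-2.4,0],"angular":[0,0,2]},{"xyz":[3.2,-2.4,0],"angular":[0,0,2]},{"xyz":[3.2,-2.4,0],"angular":[0,0,2]},{"xyz":[3.2,-2.4,0],"angular":[0,0,2]}]' 0 20
python3 -m handwheel '[{"xyz":[3.2,-2.4,0],"angular":[0,0,2]},{"xyz":[3.2,-2.4,0],"angular":[0,0,2]},{"xyz":[3.2,-2.4,0],"angular":[0,0,2]},{"xyz":[2,-3.4,0],"angular":[0,0,2]},{"xyz":[0,-4,0],"angular":[0,0,2]}]'
python3 - <<'E'
from h import *
snap('wrist','w1');snap('side','s1')
E
```

```text
time: 0.57
position: [0.3108, 0.5108, 0.2184]
tool_rot: [-1.174, 1.239, 1.182]
ft_force: [0.0, 0.7, -0.2]
grip_width: 0.711
time: 0.98
position: [0.4364, 0.357, 0.2164]
tool_rot: [-1.309, 1.15, 1.312]
ft_force: [0.8, -1.0, -0.1]
grip_width: 0.324
```

View pics/w1.png

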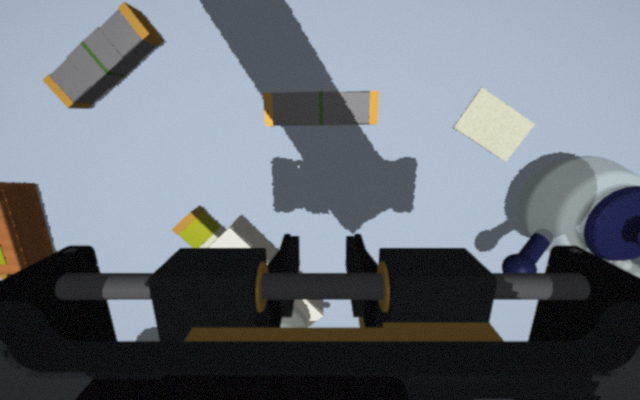

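View pics/s1.png

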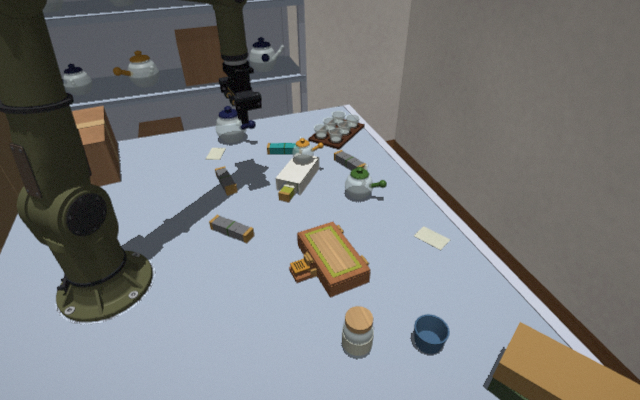

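The wrist view shows the gripper's end blocks fixed at full width while only the inner carriages move. The body will therefore need care next to the open lid. Moving on toward the button.

```bash
python3 -m handwheel '[{"xyz":[0,-4,0]},{"xyz":[0,-4,0]},{"xyz":[0,-4,0]},{"xyz":[0,-4,0]},{"xyz":[0,-4,0]}]' 0 20
python3 -m handwheel '[{"xyz":[0,-4,0]},{"xyz":[0,-4,0]},{"xyz":[0,-4,0]},{"xyz":[0,-4,0]},{"xyz":[0,-1,0]}]'
cat >> h.py <<'E'
from scipy.spatial.transform import Rotation as R
def st():
    s=get_state(); M=R.from_rotvec(s['tool_rot']).as_matrix()
    print('t',round(s['time'],2),'p',s['position'].round(4),'yawY',np.degrees(np.arctan2(M[1,1],M[0,1])).round(1),'ax',M[:,0].round(3),'F',s['ft_force'].round(1),'w',round(s['grip_width']*87,1))
    return s,M
E
python3 - <<'E'
from h import *
st();snap('wrist','w2');snap('side','s2'); crop('side0',290,215,380,300,8,'c6')
E
```

```text
t 1.08 p [0.4359 0.3506 0.2167] yawY -172.7 ax [-0.008 -0.009 -1.   ] F [ 0.5  0.3 -0.1] w 20.6schema error: expected keys xyz, angular
schema error: expected keys xyz, angular
```

View pics/w2.png

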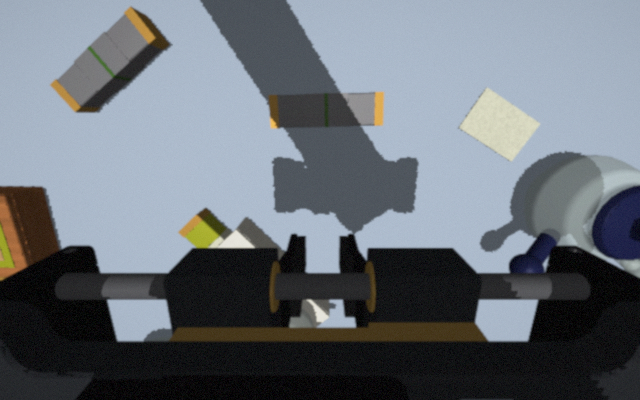

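View pics/c6.png

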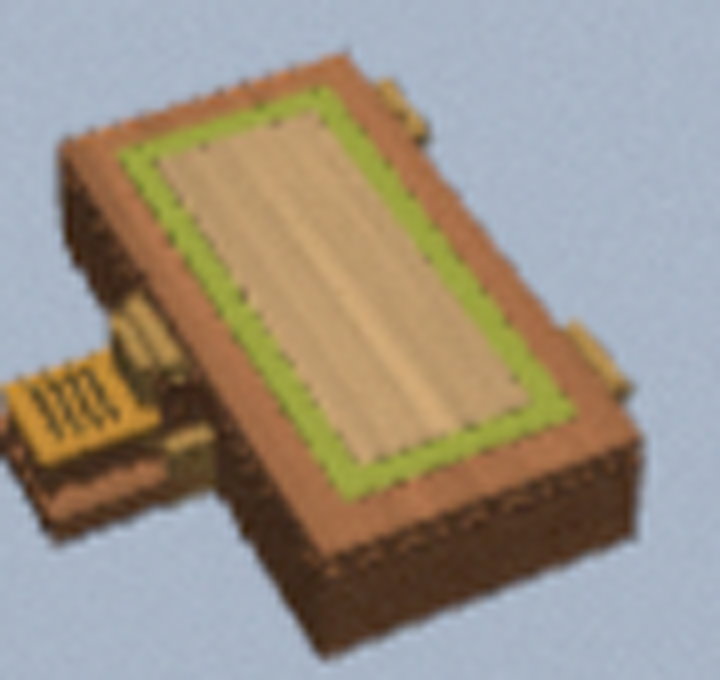

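The move was refused because every row needs both keys. In c6 the lid corners are at (65,143), (347,57), (640,437) and (322,552). I'll fit the case pose to both views.

```bash
python3 -m handwheel '[{"xyz":[0,-4,0],"angular":[0,0,0]},{"xyz":[0,-4,0],"angular":[0,0,0]},{"xyz":[0,-4,0],"angular":[0,0,0]},{"xyz":[0,-4,0],"angular":[0,0,0]},{"xyz":[0,-4,0],"angular":[0,0,0]}]'
python3 - <<'E'
from h import *
from scipy.optimize import least_squares
c=lambda pts,x0,y0,s:np.array([((u+.5)/s-.5+x0,(v+.5)/s-.5+y0) for u,v in pts])
A=c([(80,130),(583,75),(620,348),(108,405)],325,165,8); Lt=[(.055,.1),(.055,-.1),(-.055,-.1),(-.055,.1)]
B=c([(65,143),(347,57),(640,437),(322,552)],290,215,8); Ls=[(-.055,.1),(.055,.1),(.055,-.1),(-.055,-.1)]
def res(q,sep=None):
    o=[]
    for n,f,o_,L in(('t','top0',A,Lt),('s','side0',B,Ls)):
        if sep and n!=sep: continue
        for p,(x,y) in zip(o_,L):
            C,S=np.cos(q[2]),np.sin(q[2])
            o+=list(w2px(f,[q[0]+C*x-S*y,q[1]+S*x+C*y,.048])-p)
    return np.array(o)
for sep in(None,'t','s'):
    r=least_squares(res,[.558,-.118,.11],args=(sep,)); print(sep,r.x[:2].round(4),np.degrees(r.x[2]).round(2),r.fun.round(1))
E
```

```text
time: 1.6
position: [0.4258, 0.1718, 0.2157]
tool_rot: [-1.324, 1.131, 1.34]
ft_force: [0.6, -0.7, 0.4]
grip_width: 0.009
None [ 0.5597 -0.1173] 6.37 [ 0.  -0.9  0.8 -0.4  0.8  0.1  0.3 -0.4 -1.4 -0.5 -0.3 -1.3  0.4 -0.5
 -0.6  0.4]
t [ 0.5584 -0.1158] 6.73 [-0.6 -0.3  0.2 -0.2  0.4  0.3 -0.   0.2]
s [ 0.5604 -0.1189] 6.04 [-0.8 -0.3  0.4 -1.   0.8  0.  -0.4  0.8]
```

```bash
python3 -m handwheel '[{"xyz":[0.6,-4,0],"angular":[0,0,0]},{"xyz":[0.6,-4,0],"angular":[0,0,0]},{"xyz":[0.6,-4,0],"angular":[0,0,0]},{"xyz":[0.6,-4,0],"angular":[0,0,0]},{"xyz":[0.6,-4,0],"angular":[0,0,0]}]'
python3 -m handwheel '[{"xyz":[0.5,-4,-2],"angular":[0,0,0]},{"xyz":[0.6,-4,-3],"angular":[0,0,0]},{"xyz":[0.6,-1.5,-3],"angular":[0,0,0]},{"xyz":[0,0,0],"angular":[0,0,0]}]'
python3 - <<'E'
from h import *
st();snap('wrist','w3')
E
```

```text
time: 2.02
position: [0.455, -0.0262, 0.2173]
tool_rot: [-1.339, 1.115, 1.353]
ft_force: [0.6, 0.7, 0.4]
grip_width: 0.001
time: 2.35
position: [0.4759, -0.1188, 0.1448]
tool_rot: [-1.348, 1.108, 1.342]
ft_force: [-0.9, 0.6, 0.1]
grip_width: 0.004
t 2.35 p [ 0.4759 -0.1188  0.1448] yawY -169.2 ax [ 0.006  0.003 -1.   ] F [-0.9  0.6  0.1] w 0.3
```

View pics/w3.png

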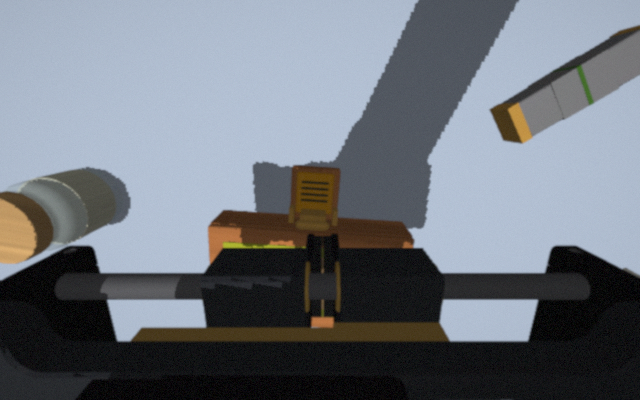

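The wrist view shows the amber button at about (316,187), just ahead of the closed fingers.

```bash
python3 - <<'E'
from h import *
crop('w3',270,150,370,235,7,'c7')
for q in((316,187),(294,169),(339,169)):print(px2w('w3',*q,.034).round(4))
print(w2px('w3',[.461,-.1283,.034]))
E
```

```text
[ 0.4642 -0.1256  0.034 ]
[ 0.4509 -0.1492  0.034 ]
[ 0.4429 -0.1074  0.034 ]
[313.84246277 183.29207883]
```

View pics/c7.png

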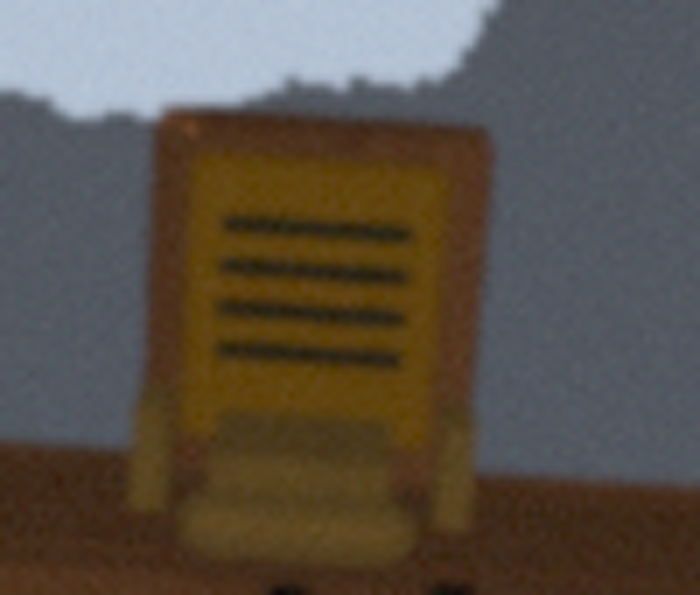

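```bash
python3 -m handwheel '[{"xyz":[-0.8,-0.6,-1],"angular":[0,0,-3]},{"xyz":[-0.5,-0.2,-3],"angular":[0,0,-1.5]},{"xyz":[0,0,-3],"angular":[0,0,0]},{"xyz":[0,0,-2],"angular":[0,0,0]},{"xyz":[0,0,0],"angular":[0,0,0]}]'
python3 -c "
from h import *
st()"
```

```text
time: 2.82
position: [0.4729, -0.1134, 0.0623]
tool_rot: [-1.306, 1.128, 1.285]
ft_force: [0.1, 1.0, -0.2]
grip_width: 0.003
t 2.82 p [ 0.4729 -0.1134  0.0623] yawY -172.9 ax [ 0.022  0.006 -1.   ] F [ 0.1  1.  -0.2] w 0.3
```

```bash
python3 -m handwheel '[{"xyz":[-1,-1.3,0],"angular":[-0.3,1.3,0]},{"xyz":[0,0,0],"angular":[0,0,0]}]'
python3 -c "
from h import *
st()"
```

```text
time: 2.98
position: [0.4643, -0.1233, 0.0646]
tool_rot: [-1.304, 1.144, 1.307]
ft_force: [-1.0, -0.4, 0.2]
grip_width: 0.003
t 2.98 p [ 0.4643 -0.1233  0.0646] yawY -172.5 ax [-0.001  0.001 -1.   ] F [-1.  -0.4  0.2] w 0.2
```

```bash
python3 -m handwheel '[{"xyz":[-0.2,-0.3,-2.2],"angular":[0,0,0]},{"xyz":[0,0,-0.5],"angular":[0,0,0]},{"xyz":[0,0,0],"angular":[0,0,0]}]'
python3 -m handwheel '[{"xyz":[0,0,-0.6],"angular":[0,0,0]},{"xyz":[0,0,-0.4],"angular":[0,0,0]}]'
python3 -c "
from h import *
st();snap('side','s4');crop('s4',240,150,400,320,4,'s4c')"
```

```text
time: 3.23
position: [0.468, -0.1252, 0.0431]
tool_rot: [-1.31, 1.135, 1.302]
ft_force: [-0.3, -0.3, -0.3]
grip_width: 0.002
time: 3.4
position: [0.4706, -0.1249, 0.0358]
tool_rot: [-1.313, 1.131, 1.298]
ft_force: [-0.1, -0.6, -0.5]
grip_width: 0.004
t 3.4 p [ 0.4706 -0.1249  0.0358] yawY -172.3 ax [ 0.013  0.003 -1.   ] F [-0.1 -0.6 -0.5] w 0.4
```

View pics/s4c.png

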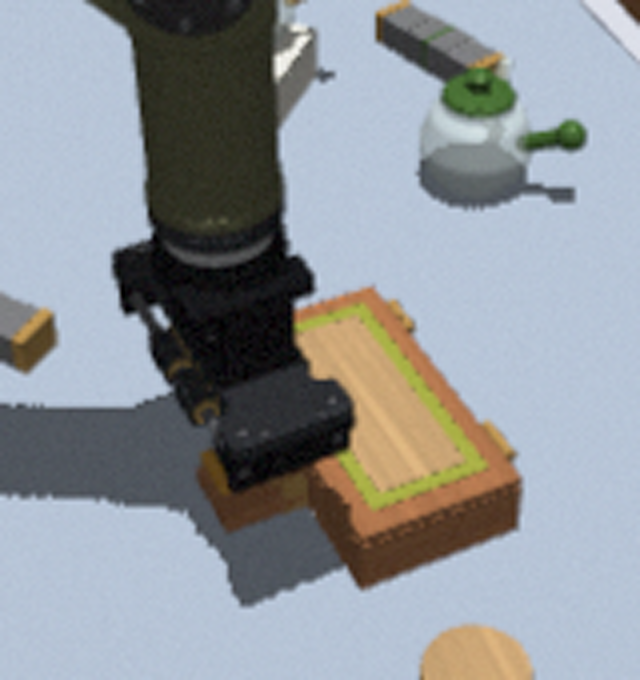

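```bash
python3 -m handwheel '[{"xyz":[-0.9,-0.1,0.2],"angular":[-0.2,0.7,-1]},{"xyz":[0,0,0],"angular":[0,0,0]}]'
python3 -m handwheel '[{"xyz":[-0.2,0,-0.5],"angular":[0,0.2,0]},{"xyz":[-0.1,0,-0.4],"angular":[0,0.2,0]}]'
python3 -c "
from h import *
st()"
```

```text
time: 3.62
position: [0.4618, -0.1258, 0.0379]
tool_rot: [-1.296, 1.152, 1.294]
ft_force: [0.2, 0.5, 0.1]
grip_width: 0.007
time: 3.78
position: [0.4599, -0.126, 0.03]
tool_rot: [-1.294, 1.154, 1.298]
ft_force: [-5.8, -1.2, 5.6]
grip_width: 0.003
t 3.78 p [ 0.4599 -0.126   0.03  ] yawY -173.2 ax [-0.004 -0.001 -1.   ] F [-5.8 -1.2  5.6] w 0.3
```

```bash
python3 -m handwheel '[{"xyz":[0.1,0,-0.4],"angular":[0,0,0]},{"xyz":[0,0,0],"angular":[0,0,0]}]'
python3 -c "
from h import *
st();snap('side','s5');crop('s5',240,150,400,320,4,'s5c')"
```

```text
time: 3.95
position: [0.4588, -0.1263, 0.027]
tool_rot: [-1.29, 1.157, 1.304]
ft_force: [-2.1, 1.4, 11.9]
grip_width: 0.009
t 3.95 p [ 0.4588 -0.1263  0.027 ] yawY -173.2 ax [-0.01   0.001 -1.   ] F [-2.1  1.4 11.9] w 0.8
```

View pics/s5c.png

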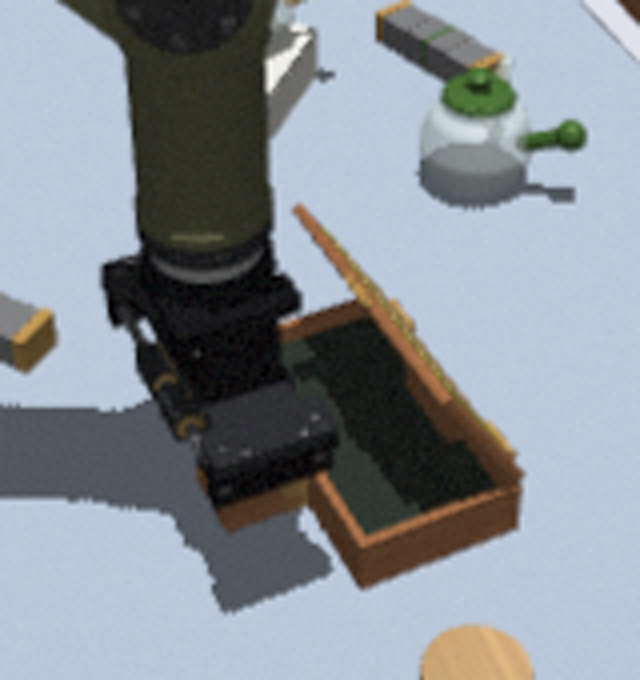

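The lid stands open in the side view. I'll lift off and head for the tin.

```bash
python3 -m handwheel '[{"xyz":[-0.3,0,3],"angular":[0,0,0]},{"xyz":[0,0,4],"angular":[0,0,0]},{"xyz":[0.3,2,3],"angular":[0,0,5]},{"xyz":[0.5,4,1],"angular":[0,0,6]},{"xyz":[0.5,4,0],"angular":[0,0,6]}]' 6 20
python3 -m handwheel '[{"xyz":[0.5,4,0],"angular":[0,0,6]},{"xyz":[0.5,4,0],"angular":[0,0,6]},{"xyz":[0.5,4,0],"angular":[0,0,6]},{"xyz":[0.5,4,0],"angular":[0,0,6]},{"xyz":[0.5,2,0],"angular":[0,0,3]}]'
python3 -m handwheel '[{"xyz":[0,0,0],"angular":[0,0,0]},{"xyz":[0,0,0],"angular":[0,0,0]}]'
python3 -c "
from h import *
st();snap('wrist','w6');snap('side','s6');snap('top','t6')"
```

```text
time: 4.42
position: [0.4664, -0.0325, 0.1396]
tool_rot: [-1.501, 1.002, 1.511]
ft_force: [1.1, 0.2, -0.7]
grip_width: 0.295
time: 4.83
position: [0.4928, 0.1598, 0.141]
tool_rot: [-1.841, 0.636, 1.841]
ft_force: [0.4, 0.0, -0.0]
grip_width: 0.649
time: 5.0
position: [0.4926, 0.1673, 0.1397]
tool_rot: [-1.848, 0.624, 1.85]
ft_force: [0.2, -0.6, -0.9]
grip_width: 0.683
t 5.0 p [0.4926 0.1673 0.1397] yawY -127.2 ax [-0.002 -0.001 -1.   ] F [ 0.2 -0.6 -0.9] w 59.4
```

View pics/w6.png

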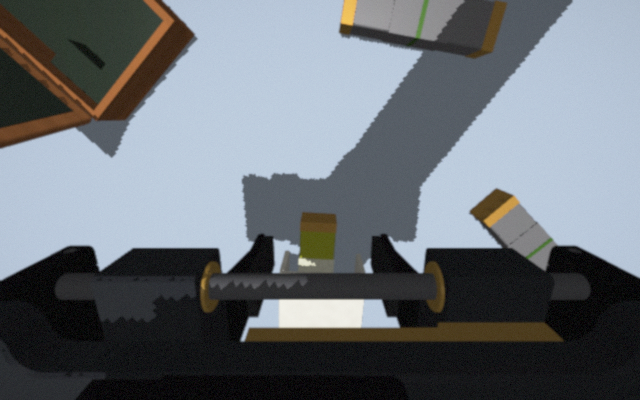

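View pics/s6.png

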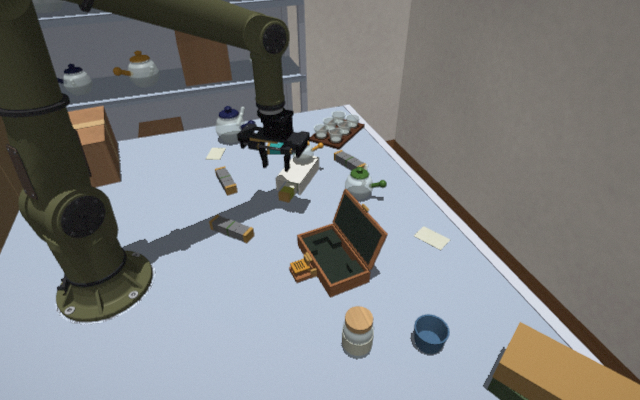

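```bash
python3 -c "
from h import *
crop('w6',270,200,370,290,7,'c8')"
```

```text
(no output)
```

View pics/c8.png

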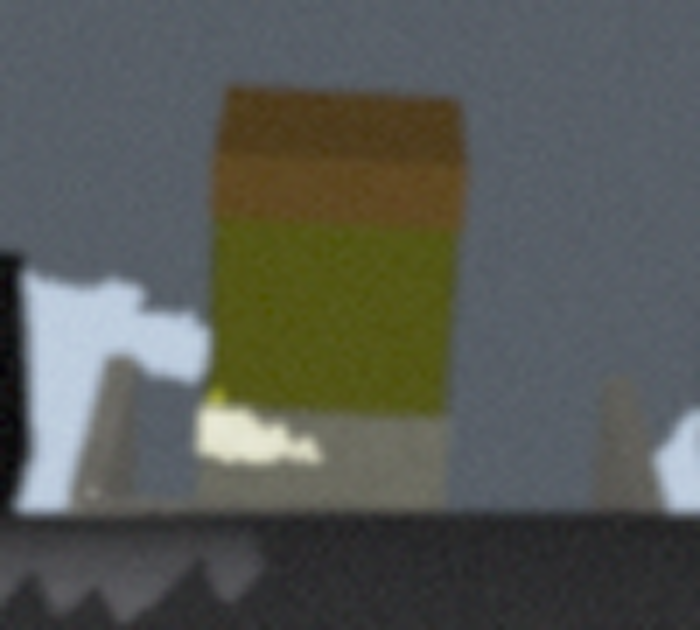

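Crop c8 shows the tin's top end edge from (216,155) to (466,160) and the start of its band from (213,405) to (447,415).

```bash
python3 -c "
from h import *
q=[px2w('w6',270+(u+.5)/7-.5,200+(v+.5)/7-.5,.03) for u,v in((216,155),(466,160),(213,405),(447,415))]
print(np.round(q,4)); e=(q[0]+q[1])/2;b=(q[2]+q[3])/2;d=b-e;print(e,b,np.linalg.norm(d),np.degrees(np.arctan2(d[1],d[0]))); x=q[1]-q[0];print(np.degrees(np.arctan2(x[1],x[0])),np.linalg.norm(x))
"
```

```text
[[0.5222 0.1732 0.03  ]
 [0.4944 0.1952 0.03  ]
 [0.547  0.2037 0.03  ]
 [0.5204 0.2259 0.03  ]]
[0.50828012 0.18420434 0.03      ] [0.53370386 0.21478991 0.03      ] 0.03977240099721858 50.265519385235386
141.57880309344714 0.035510384050374155
```

```bash
python3 -m handwheel '[{"xyz":[1.3,1.5,-2],"angular":[0,0,-3]},{"xyz":[1.2,1.4,-2.5],"angular":[0,0,0]},{"xyz":[0,0,-2.5],"angular":[0,0,0]},{"xyz":[0,0,0],"angular":[0,0,0]}]'
python3 -c "
from h import *
st()"
```

```text
time: 5.48
position: [0.5216, 0.1871, 0.0706]
tool_rot: [-1.804, 0.679, 1.796]
ft_force: [-2.0, -1.0, -1.4]
grip_width: 0.692
t 5.48 p [0.5216 0.1871 0.0706] yawY -131.4 ax [ 0.004  0.    -1.   ] F [-2.  -1.  -1.4] w 60.2
```

```bash
python3 -m handwheel '[{"xyz":[-0.3,1,-0.5],"angular":[0,0.2,0.6]},{"xyz":[-0.1,0.1,-2],"angular":[0,0,0]},{"xyz":[0,0,-1.5],"angular":[0,0,0]},{"xyz":[0,0,0],"angular":[0,0,0]}]'
python3 -c "
from h import *
st();snap('side','s7');crop('s7',220,100,340,220,5,'s7c')"
```

```text
time: 5.82
position: [0.5194, 0.1954, 0.0331]
tool_rot: [-1.804, 0.675, 1.799]
ft_force: [0.1, 0.1, 0.3]
grip_width: 0.689
t 5.82 p [0.5194 0.1954 0.0331] yawY -131.3 ax [ 0.004  0.002 -1.   ] F [0.1 0.1 0.3] w 59.9
```

View pics/s7c.png

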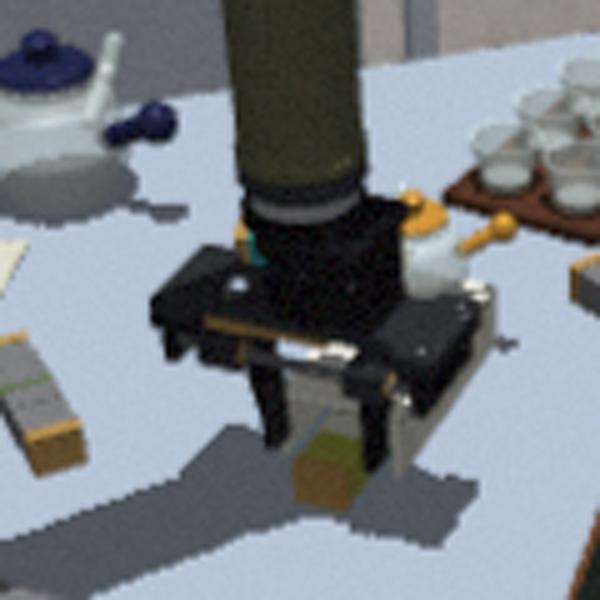

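The fingers straddle the tin's end. Next I'll lower and close.

```bash
python3 -m handwheel '[{"xyz":[-0.1,0,-1.4],"angular":[0,0.2,0]},{"xyz":[0,0,-1],"angular":[0,0.2,0]},{"xyz":[0,0,0],"angular":[0,0,0]}]'
python3 -m handwheel '[{"xyz":[0,0,0],"angular":[0,0,0]},{"xyz":[0,0,0],"angular":[0,0,0]},{"xyz":[0,0,0],"angular":[0,0,0]},{"xyz":[0,0,0],"angular":[0,0,0]}]' 2.5 15
python3 -c "
from h import *
st()"
```

```text
time: 6.12
position: [0.5218, 0.1961, 0.013]
tool_rot: [-1.801, 0.672, 1.798]
ft_force: [-0.9, -0.5, -0.3]
grip_width: 0.687
time: 6.45
position: [0.5226, 0.1961, 0.0139]
tool_rot: [-1.801, 0.672, 1.797]
ft_force: [0.1, 0.4, 0.2]
grip_width: 0.471
t 6.45 p [0.5226 0.1961 0.0139] yawY -131.4 ax [ 0.004  0.006 -1.   ] F [0.1 0.4 0.2] w 41.0
```

```bash
python3 -m handwheel '[{"xyz":[-0.1,0,-0.6],"angular":[-0.3,0.2,0]},{"xyz":[0,0,0],"angular":[0,0,0]},{"xyz":[0,0,0],"angular":[0,0,0]},{"xyz":[0,0,0],"angular":[0,0,0]}]'
python3 -c "
from h import *
st()"
```

```text
time: 6.78
position: [0.5231, 0.1969, 0.0095]
tool_rot: [-1.803, 0.676, 1.798]
ft_force: [0.3, -0.1, -2.0]
grip_width: 0.419
t 6.78 p [0.5231 0.1969 0.0095] yawY -131.3 ax [ 0.004  0.002 -1.   ] F [ 0.3 -0.1 -2. ] w 36.5
```

```bash
python3 -m handwheel '[{"xyz":[-1.3,-1.5,0],"angular":[0,0,0]},{"xyz":[-1.3,-1.5,0],"angular":[0,0,0]},{"xyz":[-1.3,-1.5,0],"angular":[0,0,0]}]'
python3 -c "
from h import *
st()"
python3 -m handwheel '[{"xyz":[-1.3,-1.5,0],"angular":[0,0,0]},{"xyz":[-1.3,-1.5,0],"angular":[0,0,0]},{"xyz":[-1.3,-1.5,0],"angular":[0,0,0]},{"xyz":[0,0,0],"angular":[0,0,0]}]'
python3 -c "
from h import *
st();snap('side','s8');crop('s8',180,100,340,240,5,'s8c')"
```

```text
time: 7.03
position: [0.4855, 0.1552, 0.0091]
tool_rot: [-1.808, 0.669, 1.797]
ft_force: [1.5, 1.6, 2.4]
grip_width: 0.412
t 7.03 p [0.4855 0.1552 0.0091] yawY -131.0 ax [ 0.008  0.004 -1.   ] F [1.5 1.6 2.4] w 35.8
time: 7.37
position: [0.4437, 0.1074, 0.0091]
tool_rot: [-1.807, 0.668, 1.795]
ft_force: [0.1, -0.2, -0.1]
grip_width: 0.415
t 7.37 p [0.4437 0.1074 0.0091] yawY -131.1 ax [ 0.009  0.006 -1.   ] F [ 0.1 -0.2 -0.1] w 36.1
```

View pics/s8c.png

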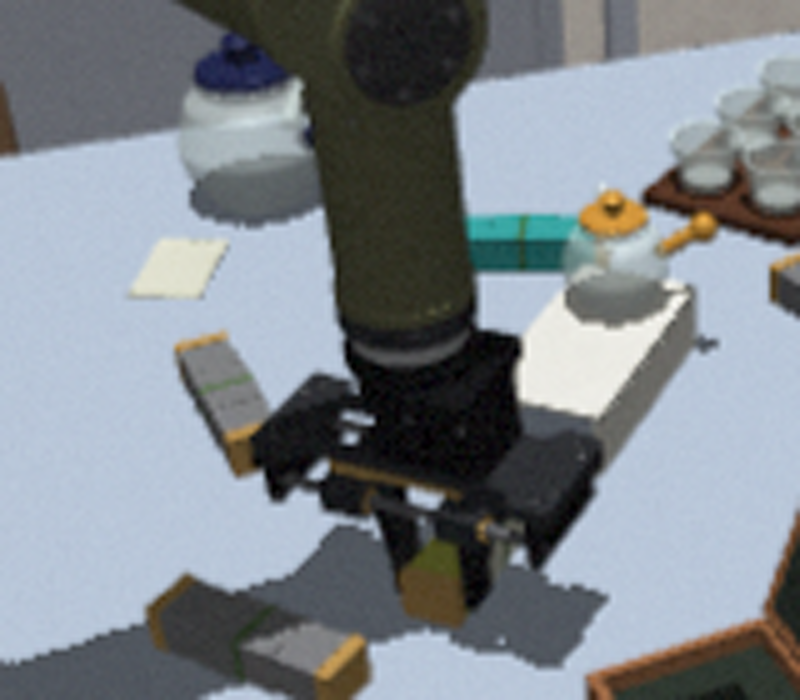

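```bash
python3 -m handwheel '[{"xyz":[0,0,0],"angular":[0,0,0]},{"xyz":[0,0,0],"angular":[0,0,0]},{"xyz":[0,0,0],"angular":[0,0,0]},{"xyz":[0,0,0],"angular":[0,0,0]},{"xyz":[0,0,0],"angular":[0,0,0]}]' 6 15
python3 -m handwheel '[{"xyz":[0,0,3],"angular":[0,0,0]},{"xyz":[0,0,4],"angular":[0,0,0]},{"xyz":[0,0,4],"angular":[0,0,0]},{"xyz":[0,0,1],"angular":[0,0,0]},{"xyz":[0,0,0],"angular":[0,0,0]}]'
python3 -c "
from h import *
st();snap('wrist','w9');snap('side','s9');crop('s9',180,100,340,240,5,'s9c')"
```

```text
time: 7.83
position: [0.4471, 0.1116, 0.0093]
tool_rot: [-1.811, 0.663, 1.795]
ft_force: [0.5, -1.2, 0.3]
grip_width: 0.658
time: 8.25
position: [0.4448, 0.1117, 0.1319]
tool_rot: [-1.811, 0.669, 1.802]
ft_force: [0.9, 0.0, -0.3]
grip_width: 0.688
t 8.25 p [0.4448 0.1117 0.1319] yawY -130.8 ax [ 0.005  0.001 -1.   ] F [ 0.9  0.  -0.3] w 59.9
```

View pics/w9.png

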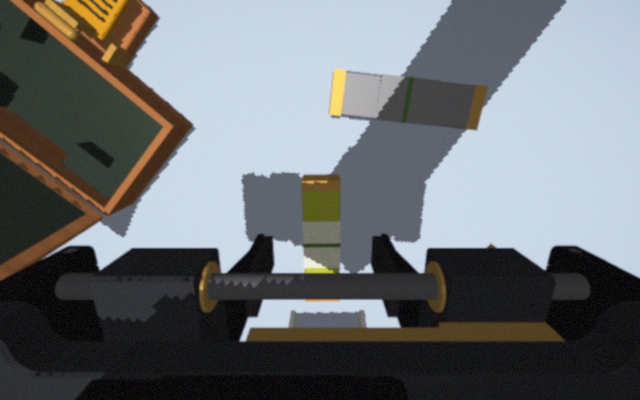

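View pics/s9c.png

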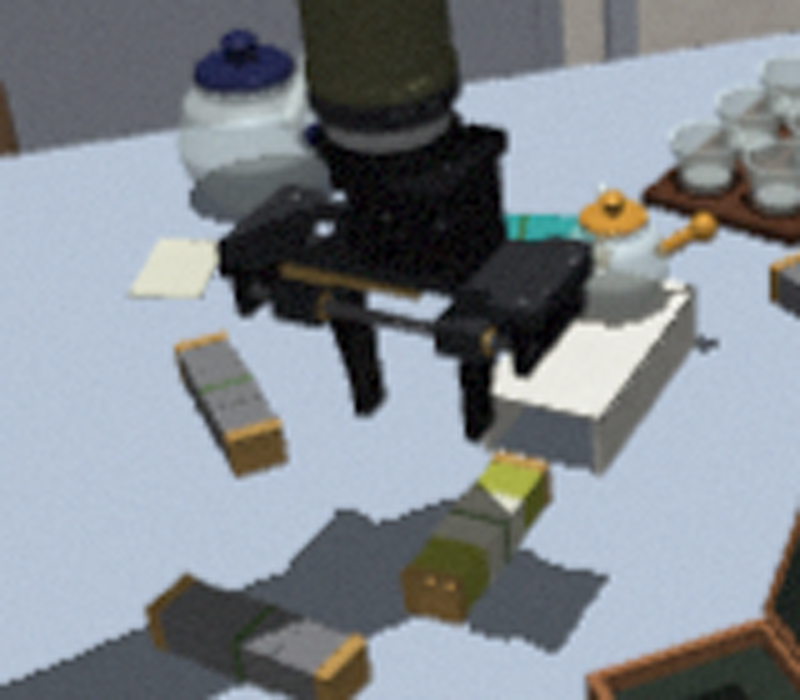

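The tin now lies flat and free in front of the riser, with its middle band at about (321,243) in the wrist view.

```bash
python3 -c "
from h import *
crop('w9',270,165,370,310,5,'c9')"
```

```text
(no output)
```

View pics/c9.png

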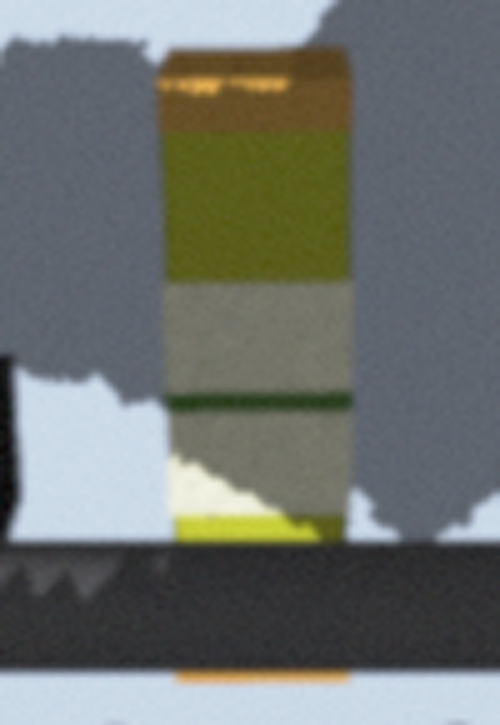

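```bash
python3 -c "
from h import *
q=[px2w('w9',270+(u+.5)/5-.5,165+(v+.5)/5-.5,.03) for u,v in((158,80),(352,78),(166,402),(352,402),(175,683),(350,683))]
e=(q[0]+q[1])/2;b=(q[2]+q[3])/2;k=(q[4]+q[5])/2;print(e,b,k)
for d in(b-e,k-b,k-e):print(np.linalg.norm(d),np.degrees(np.arctan2(d[1],d[0])))
x=q[3]-q[2];print(np.degrees(np.arctan2(x[1],x[0])),np.linalg.norm(x))
"
```

```text
[0.43165264 0.09591051 0.03      ] [0.47390132 0.14590206 0.03      ] [0.51589624 0.19559449 0.03      ]
0.0654530862190611 49.79829727626334
0.06506081904838636 49.79894641260873
0.1305139052653534 49.79862086892742
139.26973438903278 0.03685717162485538
```

```bash
python3 -m handwheel '[{"xyz":[1.5,1.7,-1],"angular":[0,0,0.5]},{"xyz":[1.4,1.7,-2],"angular":[0,0,0]},{"xyz":[0,0,-2],"angular":[0,0,0]},{"xyz":[0,0,-1.5],"angular":[0,0,0]},{"xyz":[0,0,0],"angular":[0,0,0]}]'
python3 -c "
from h import *
st()"
```

```text
time: 8.77
position: [0.4702, 0.1452, 0.055]
tool_rot: [-1.811, 0.672, 1.818]
ft_force: [-0.5, 0.1, 0.5]
grip_width: 0.692
t 8.77 p [0.4702 0.1452 0.055 ] yawY -130.3 ax [-0.005 -0.004 -1.   ] F [-0.5  0.1  0.5] w 60.2
```

```bash
python3 -m handwheel '[{"xyz":[0.3,0,-1.6],"angular":[0,0,0]},{"xyz":[0,0,-1.4],"angular":[0.2,-0.1,0]},{"xyz":[0,0,-0.8],"angular":[0,0,0]},{"xyz":[0,0,0],"angular":[0,0,0]}]'
python3 -c "
from h import *
st()"
```

```text
time: 9.1
position: [0.4691, 0.1431, 0.0109]
tool_rot: [-1.806, 0.677, 1.826]
ft_force: [-0.3, 0.1, -0.5]
grip_width: 0.693
t 9.1 p [0.4691 0.1431 0.0109] yawY -130.3 ax [-0.013 -0.006 -1.   ] F [-0.3  0.1 -0.5] w 60.3
```

```bash
python3 -m handwheel '[{"xyz":[0.5,0.3,0.2],"angular":[0.3,-0.7,0]},{"xyz":[0,0,0],"angular":[0,0,0]}]'
python3 -c "
from h import *
st()"
```

```text
time: 9.27
position: [0.4738, 0.1458, 0.0127]
tool_rot: [-1.812, 0.669, 1.814]
ft_force: [-0.2, 0.8, 0.7]
grip_width: 0.689
t 9.27 p [0.4738 0.1458 0.0127] yawY -130.4 ax [-0.002 -0.001 -1.   ] F [-0.2  0.8  0.7] w 60.0
```

Aligned with the tin's middle. I'll grip at 30 N, wait, then lift.

```bash
python3 -m handwheel '[{"xyz":[0,0,0],"angular":[0,0,0]},{"xyz":[0,0,0],"angular":[0,0,0]},{"xyz":[0,0,0],"angular":[0,0,0]},{"xyz":[0,0,0],"angular":[0,0,0]},{"xyz":[0,0,0],"angular":[0,0,0]}]' 2 30
python3 -m handwheel '[{"xyz":[0,0,0],"angular":[0,0,0]},{"xyz":[0,0,0],"angular":[0,0,0]},{"xyz":[0,0,0],"angular":[0,0,0]}]'
python3 -c "
from h import *
st()"
```

```text
time: 9.68
position: [0.4762, 0.1469, 0.0161]
tool_rot: [-1.815, 0.663, 1.809]
ft_force: [-1.1, 0.5, -1.5]
grip_width: 0.408
time: 9.93
position: [0.4759, 0.1467, 0.016]
tool_rot: [-1.814, 0.664, 1.809]
ft_force: [0.3, 0.4, -1.6]
grip_width: 0.408
t 9.93 p [0.4759 0.1467 0.016 ] yawY -130.4 ax [ 0.004  0.002 -1.   ] F [ 0.3  0.4 -1.6] w 35.5
```

```bash
python3 -m handwheel '[{"xyz":[0,0,2],"angular":[0,0,0]},{"xyz":[0,0,3.5],"angular":[0,0,0]},{"xyz":[0,0,4],"angular":[0,0,0]},{"xyz":[0,0,4],"angular":[0,0,0]},{"xyz":[0,-2,2],"angular":[0,0,5]}]'
python3 -c "
from h import *
s,_=st();print(s['joint_positions'].round(2));snap('side','s10')"
```

```text
time: 10.35
position: [0.4673, 0.1269, 0.1689]
tool_rot: [-1.866, 0.603, 1.885]
ft_force: [0.6, 1.0, -1.6]
grip_width: 0.411
t 10.35 p [0.4673 0.1269 0.1689] yawY -125.1 ax [-0.012 -0.008 -1.   ] F [ 0.6  1.  -1.6] w 35.8
[-0.68  0.01  0.37  1.92  0.    1.23  2.21]
```

View pics/s10.png

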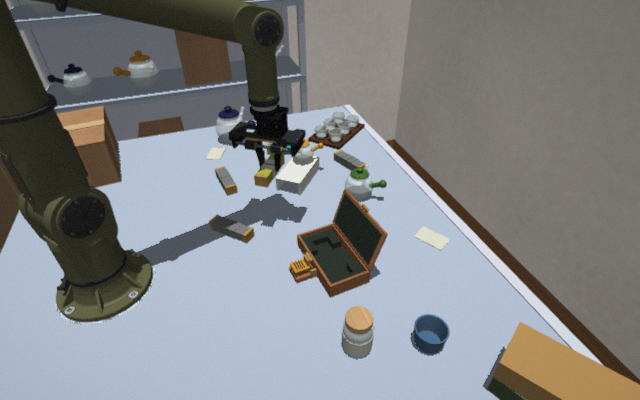

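Joint 7 would run past its range turning on in this direction, so I'll turn the other way (about -138°) while moving over the case.

```bash
python3 -m handwheel '[{"xyz":[0.2,-2,0.2],"angular":[0,0,-6]},{"xyz":[0.2,-2,0],"angular":[0,0,-7]},{"xyz":[0.2,-1.2,0],"angular":[0,0,-7]},{"xyz":[0.4,-1.2,0],"angular":[0,0,-7]},{"xyz":[0.4,-1.2,0],"angular":[0,0,-7]}]'
python3 -m handwheel '[{"xyz":[0.4,-1.2,0],"angular":[0,0,-7]},{"xyz":[0.4,-1.2,0],"angular":[0,0,-7]},{"xyz":[0.4,-1.2,0],"angular":[0,0,-7]},{"xyz":[0.4,-1.2,0],"angular":[0,0,-7]},{"xyz":[0.4,-1.2,0],"angular":[0,0,-7]}]'
python3 -c "
from h import *
s,_=st();print(s['joint_positions'].round(2))"
```

```text
time: 10.82
position: [0.4839, 0.0422, 0.1761]
tool_rot: [-1.463, 1.026, 1.47]
ft_force: [1.1, -1.2, -1.7]
grip_width: 0.41
time: 11.23
position: [0.5024, -0.0224, 0.1733]
tool_rot: [-1.002, 1.332, 1.016]
ft_force: [0.6, -0.4, -0.7]
grip_width: 0.411
t 11.23 p [ 0.5024 -0.0224  0.1733] yawY 164.5 ax [-0.011  0.002 -1.   ] F [ 0.6 -0.4 -0.7] w 35.7
[-0.52  0.04  0.53  1.88 -0.02  1.23  1.32]
```

```bash
python3 -m handwheel '[{"xyz":[0.5,-0.9,0],"angular":[0,0,-7]},{"xyz":[0.5,-0.9,0],"angular":[0,0,-7]},{"xyz":[0.5,-0.9,0],"angular":[0,0,-7]},{"xyz":[0.5,-0.9,0],"angular":[0,0,-7]},{"xyz":[0.5,-0.9,0],"angular":[0,0,-7]}]'
python3 -m handwheel '[{"xyz":[0.5,-0.9,0],"angular":[0,0,-7]},{"xyz":[0.5,-0.9,0],"angular":[0,0,-7]},{"xyz":[0.5,-0.8,0],"angular":[0,0,-7]},{"xyz":[0.5,-0.8,0],"angular":[0,0,-7]},{"xyz":[0,0,0],"angular":[0,0,0]}]'
python3 -c "
from h import *
s,_=st();print(s['joint_positions'].round(2));snap('wrist','w11');snap('side','s11');snap('top','t11')"
```

```text
time: 11.65
position: [0.5257, -0.072, 0.1699]
tool_rot: [-0.52, 1.514, 0.539]
ft_force: [-0.5, -0.3, -2.4]
grip_width: 0.412
time: 12.07
position: [0.5445, -0.1111, 0.1665]
tool_rot: [-0.123, 1.577, 0.143]
ft_force: [-1.1, 0.2, -2.1]
grip_width: 0.411
t 12.07 p [ 0.5445 -0.1111  0.1665] yawY 99.7 ax [-0.012  0.011 -1.   ] F [-1.1  0.2 -2.1] w 35.7
[-0.45  0.19  0.68  1.77 -0.14  1.24  0.44]
```

View pics/w11.png

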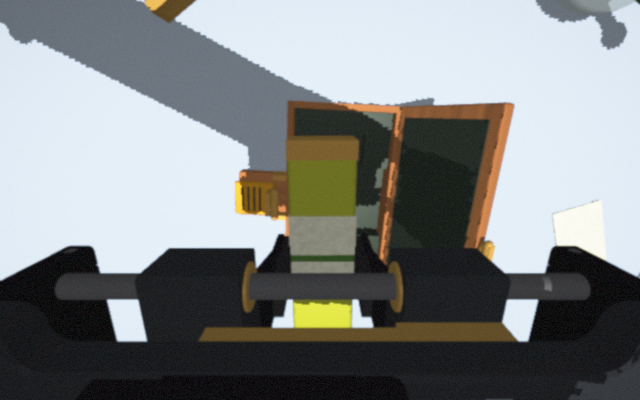

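View pics/s11.png

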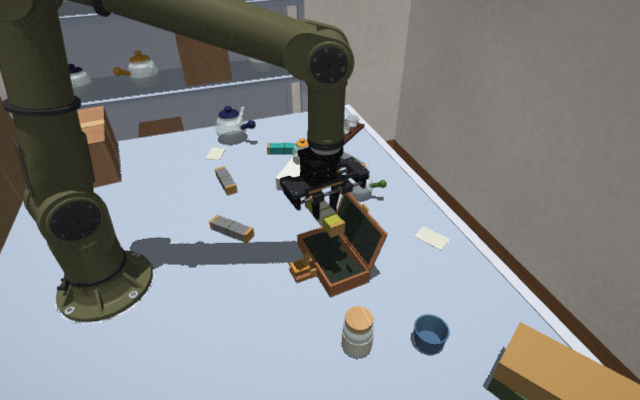

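The wrist view shows the tin held at the middle and the case's +y end behind it, with its corner at about (290,102) and the hinge wall at (400,107).

```bash
python3 -c "
from h import *
crop('w11',225,90,425,240,4,'c11')"
```

```text
(no output)
```

View pics/c11.png

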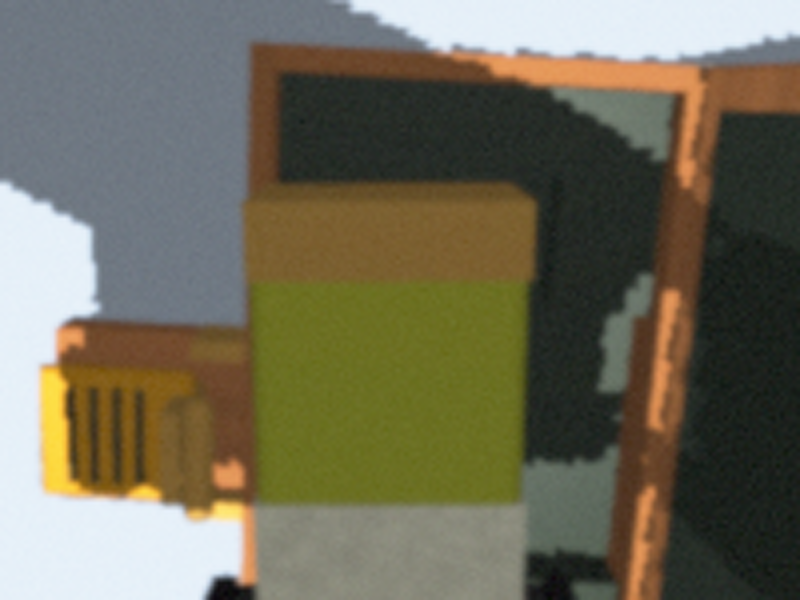

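```bash
python3 -c "
from h import *
f=lambda u,v,z:px2w('w11',225+(u+.5)/4-.5,90+(v+.5)/4-.5,z)
C,S=np.cos(np.radians(6.4)),np.sin(np.radians(6.4)); o=np.array([.5595,-.1173])
Ri=np.array([[C,S],[-S,C]])
for n,(u,v,z) in dict(outFL=(252,44,.04),inFL=(279,72,.04),inFR=(680,92,.04),outFR=(706,67,.04),padL=(42,365,.034),padR=(42,492,.034)).items():
    p=f(u,v,z); print(n,p.round(4),(Ri@(p[:2]-o)).round(4))
"
```

```text
outFL [ 0.4945 -0.0234  0.04  ] [-0.0541  0.1006]
inFL [ 0.5017 -0.0285  0.04  ] [-0.0476  0.0947]
inFR [ 0.596 -0.017  0.04 ] [0.0475 0.0956]
outFR [ 0.6007 -0.0105  0.04  ] [0.0529 0.1016]
padL [ 0.4507 -0.1103  0.034 ] [-0.1073  0.0191]
padR [ 0.4538 -0.1449  0.034 ] [-0.1082 -0.0156]
```

```bash
python3 -m handwheel '[{"xyz":[0.4,-0.3,0],"angular":[0.5,-5.9,-1]},{"xyz":[0.4,-0.3,0],"angular":[0.5,-5.9,-1]},{"xyz":[0.4,-0.2,0],"angular":[0.4,-5.8,-1]},{"xyz":[0,0,0],"angular":[0,0,0]}]'
cat >> h.py <<'E'
YAW=np.radians(6.6);OC=np.array([.559,-.1165,0.])
RC=R.from_euler('z',YAW).as_matrix()
def cs():
    s,M=st(); p=RC.T@(s['position']-OC); A=RC.T@M
    print('case p mm',(p*1000).round(1),'ax',A[:,0].round(3),'tiltdeg',np.degrees(np.arctan2(A[0,0],-A[2,0])).round(1),'roll',np.degrees(np.arctan2(A[1,0],-A[2,0])).round(1),'toolY',A[:,1].round(3),'jaw',A[:,2].round(3))
E
python3 -c "
from h import *
cs()"
```

```text
time: 12.55
position: [0.5548, -0.112, 0.1618]
tool_rot: [-0.1, 1.269, 0.114]
ft_force: [-1.6, -0.1, -2.2]
grip_width: 0.412
t 12.55 p [ 0.5548 -0.112   0.1618] yawY 98.1 ax [ 0.293  0.03  -0.956] F [-1.6 -0.1 -2.2] w 35.8
case p mm [ -3.6   5.  161.8] ax [ 0.295 -0.004 -0.956] tiltdeg 17.2 roll -0.2 toolY [-0.026  1.    -0.012] jaw [0.955 0.028 0.295]
```

```bash
python3 -m handwheel '[{"xyz":[0.3,-0.7,-1],"angular":[0,0,-1.5]},{"xyz":[0,0,-2],"angular":[0,0,0]},{"xyz":[0,0,-2],"angular":[0,0,0]},{"xyz":[0,0,-1.5],"angular":[0,0,0]},{"xyz":[0,0,0],"angular":[0,0,0]}]'
python3 -c "
from h import *
cs();snap('side','s12');crop('s12',250,130,410,310,4,'s12c')"
```

```text
time: 12.97
position: [0.5608, -0.1165, 0.0964]
tool_rot: [-0.089, 1.272, 0.099]
ft_force: [-1.5, 1.0, -1.7]
grip_width: 0.41
t 12.97 p [ 0.5608 -0.1165  0.0964] yawY 97.1 ax [ 0.291  0.025 -0.956] F [-1.5  1.  -1.7] w 35.6
case p mm [ 1.8 -0.2 96.4] ax [ 0.292 -0.009 -0.956] tiltdeg 17.0 roll -0.5 toolY [-0.009  1.    -0.012] jaw [0.956 0.012 0.292]
```

View pics/s12c.png

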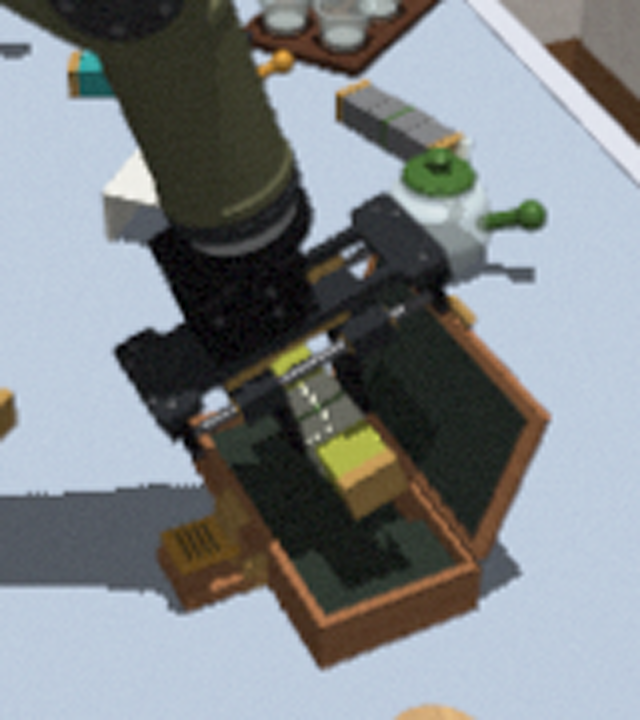

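```bash
python3 -m handwheel '[{"xyz":[-0.3,-0.1,-1.2],"angular":[0.5,0,-0.5]},{"xyz":[-0.1,0,-1.5],"angular":[0,0,0]},{"xyz":[-0.1,0,-1.2],"angular":[0,0,0]},{"xyz":[0,0,0],"angular":[0,0,0]}]'
python3 -c "
from h import *
cs();snap('side','s13');crop('s13',250,130,410,310,4,'s13c')"
```

```text
time: 13.35
position: [0.5632, -0.1181, 0.0617]
tool_rot: [-0.082, 1.268, 0.098]
ft_force: [-1.1, 0.8, -2.0]
grip_width: 0.409
t 13.35 p [ 0.5632 -0.1181  0.0617] yawY 96.8 ax [ 0.295  0.028 -0.955] F [-1.1  0.8 -2. ] w 35.6
case p mm [ 4.  -2.1 61.7] ax [ 0.296 -0.006 -0.955] tiltdeg 17.2 roll -0.4 toolY [-0.004  1.    -0.008] jaw [0.955 0.006 0.296]
```

View pics/s13c.png

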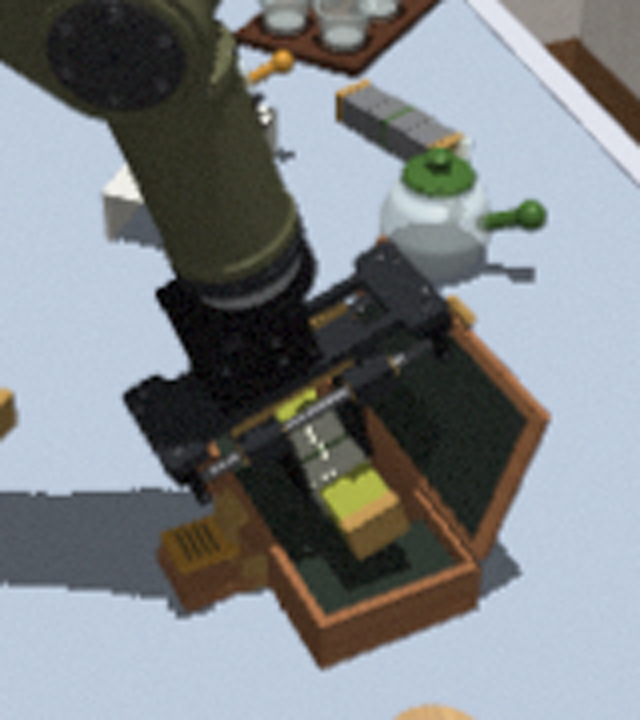

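```bash
python3 -m handwheel '[{"xyz":[-0.6,0,0],"angular":[0.3,0,0]},{"xyz":[-0.2,0,-0.9],"angular":[0,0,0]},{"xyz":[-0.2,0,-0.9],"angular":[0,0,0]},{"xyz":[0,0,0],"angular":[0,0,0]}]'
python3 -c "
from h import *
cs()"
```

```text
time: 13.73
position: [0.5578, -0.1185, 0.0484]
tool_rot: [-0.08, 1.259, 0.102]
ft_force: [-0.6, 0.1, -1.7]
grip_width: 0.409
t 13.73 p [ 0.5578 -0.1185  0.0484] yawY 96.9 ax [ 0.303  0.033 -0.952] F [-0.6  0.1 -1.7] w 35.6
case p mm [-1.4 -1.9 48.4] ax [ 0.305 -0.002 -0.952] tiltdeg 17.7 roll -0.1 toolY [-0.005  1.    -0.004] jaw [0.952 0.007 0.305]
```

```bash
python3 -m handwheel '[{"xyz":[-0.15,0,-0.8],"angular":[0,0,0]},{"xyz":[-0.15,0,-0.5],"angular":[0,0.3,0]},{"xyz":[0,0,0],"angular":[0,0,0]}]'
python3 -c "
from h import *
cs();snap('side','s14');crop('s14',250,130,410,310,4,'s14c')"
```

```text
time: 13.98
position: [0.5548, -0.1185, 0.0346]
tool_rot: [-0.079, 1.264, 0.102]
ft_force: [0.8, 0.6, -1.3]
grip_width: 0.412
t 13.98 p [ 0.5548 -0.1185  0.0346] yawY 96.9 ax [ 0.299  0.033 -0.954] F [ 0.8  0.6 -1.3] w 35.9
case p mm [-4.4 -1.5 34.6] ax [ 0.3   -0.002 -0.954] tiltdeg 17.5 roll -0.1 toolY [-0.005  1.    -0.003] jaw [0.954 0.006 0.3  ]
```

View pics/s14c.png

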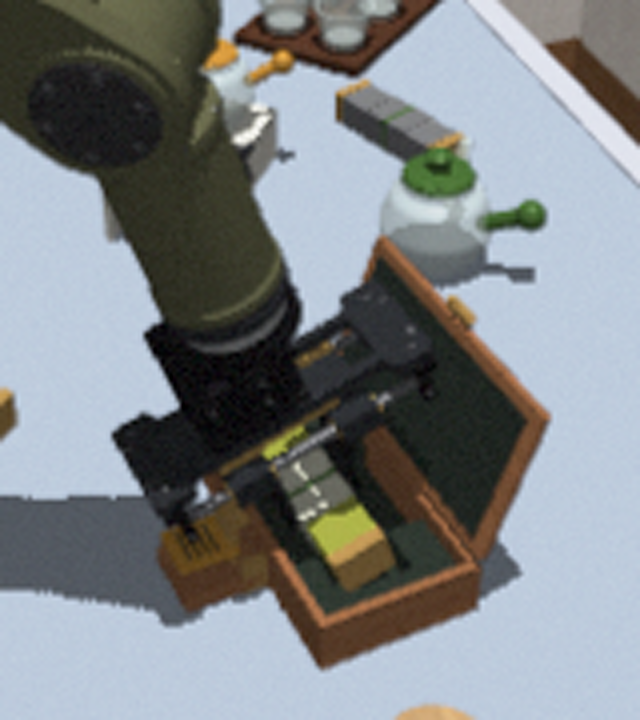

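```bash
python3 -m handwheel '[{"xyz":[0.2,0,-0.2],"angular":[0,0.3,0]},{"xyz":[0,0,-0.5],"angular":[0,0,0]},{"xyz":[0,0,0],"angular":[0,0,0]}]'
python3 -c "
from h import *
cs()"
```

```text
time: 14.28
position: [0.5576, -0.1185, 0.0276]
tool_rot: [-0.079, 1.269, 0.102]
ft_force: [-1.0, 0.4, -1.2]
grip_width: 0.413
t 14.28 p [ 0.5576 -0.1185  0.0276] yawY 96.9 ax [ 0.294  0.033 -0.955] F [-1.   0.4 -1.2] w 35.9
case p mm [-1.6 -1.9 27.6] ax [ 0.296 -0.001 -0.955] tiltdeg 17.2 roll -0.1 toolY [-0.005  1.    -0.003] jaw [0.955 0.006 0.296]
```

```bash
python3 -m handwheel '[{"xyz":[0,0,-0.2],"angular":[0,2,0]},{"xyz":[0,0,0],"angular":[0,0,0]}]'
python3 -c "
from h import *
cs()"
python3 -m handwheel '[{"xyz":[0,0,0],"angular":[0,0,0]},{"xyz":[0,0,0],"angular":[0,0,0]},{"xyz":[0,0,0],"angular":[0,0,0]}]' 4.4 15
python3 -c "
from h import *
cs();snap('side','s15');crop('s15',250,130,410,310,4,'s15c');snap('wrist','w15')"
```

```text
time: 14.45
position: [0.5592, -0.1187, 0.0267]
tool_rot: [-0.077, 1.302, 0.103]
ft_force: [0.9, 0.5, -1.8]
grip_width: 0.412
t 14.45 p [ 0.5592 -0.1187  0.0267] yawY 96.9 ax [ 0.262  0.033 -0.964] F [ 0.9  0.5 -1.8] w 35.8
case p mm [-0.1 -2.2 26.7] ax [ 0.264  0.003 -0.964] tiltdeg 15.3 roll 0.2 toolY [-0.005  1.     0.002] jaw [0.964 0.004 0.264]
time: 14.7
position: [0.5605, -0.119, 0.0274]
tool_rot: [-0.078, 1.299, 0.103]
ft_force: [1.1, 0.3, -0.8]
grip_width: 0.491
t 14.7 p [ 0.5605 -0.119   0.0274] yawY 96.9 ax [ 0.265  0.032 -0.964] F [ 1.1  0.3 -0.8] w 42.7
case p mm [ 1.2 -2.7 27.4] ax [ 0.267  0.002 -0.964] tiltdeg 15.5 roll 0.1 toolY [-0.005  1.     0.   ] jaw [0.964 0.004 0.267]
```

View pics/s15c.png

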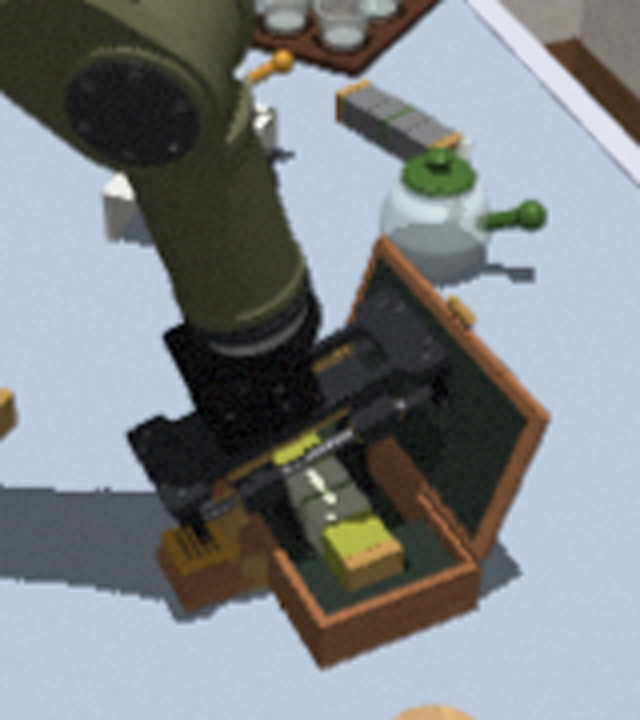

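View pics/w15.png

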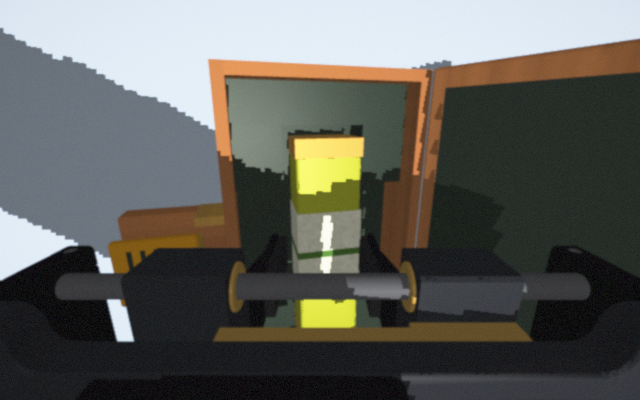

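The tin sits between the guides, apparently level, with the fingers off it. I'll back off along the tool axis.

```bash
python3 -m handwheel '[{"xyz":[-0.4,0,1.5],"angular":[0,0,0]},{"xyz":[-0.6,0,2.5],"angular":[0,0,0]},{"xyz":[-0.8,0,3.5],"angular":[0,0,0]},{"xyz":[-0.8,0,3.5],"angular":[0,0,0]},{"xyz":[-1,0,3.5],"angular":[0,0,0]}]'
python3 -m handwheel '[{"xyz":[-1,0,3],"angular":[0,5,0]},{"xyz":[-1,0,2],"angular":[0,5,0]},{"xyz":[0,0,0],"angular":[0,5,0]}]' 0 20
python3 -c "
from h import *
cs();snap('side','s16');crop('s16',250,130,410,310,4,'s16c');snap('wrist','w16');snap('top','t16');crop('t16',325,140,415,240,6,'t16c')"
```

```text
time: 15.22
position: [0.5153, -0.1189, 0.1672]
tool_rot: [-0.079, 1.318, 0.1]
ft_force: [0.4, 0.5, -0.0]
grip_width: 0.501
time: 15.47
position: [0.4904, -0.1202, 0.2283]
tool_rot: [-0.056, 1.573, 0.118]
ft_force: [1.6, -0.3, -0.3]
grip_width: 0.362
t 15.47 p [ 0.4904 -0.1202  0.2283] yawY 96.3 ax [-0.006  0.04  -0.999] F [ 1.6 -0.3 -0.3] w 31.5
case p mm [-68.6   4.2 228.3] ax [-0.001  0.04  -0.999] tiltdeg -0.1 roll 2.3 toolY [0.005 0.999 0.04 ] jaw [ 1.    -0.004 -0.002]
```

View pics/s16c.png

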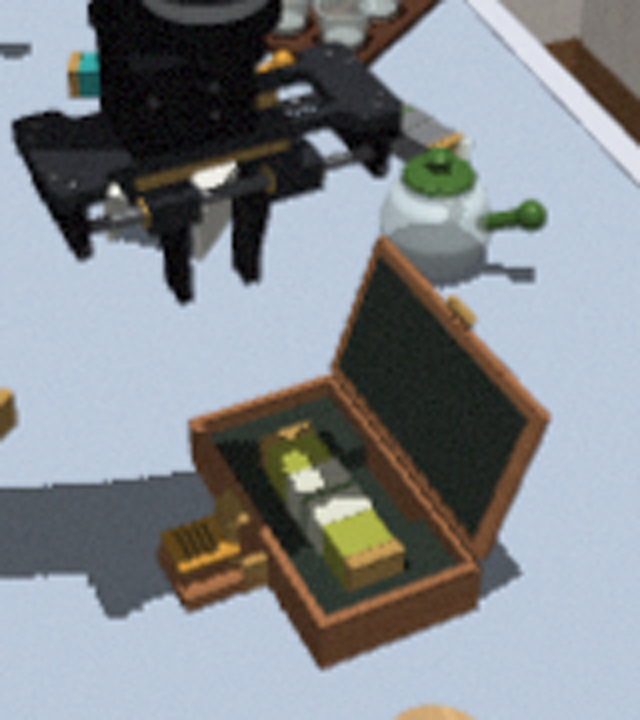

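View pics/w16.png

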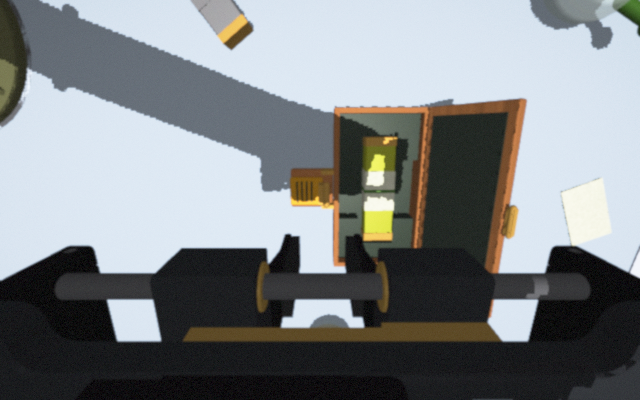

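View pics/t16c.png

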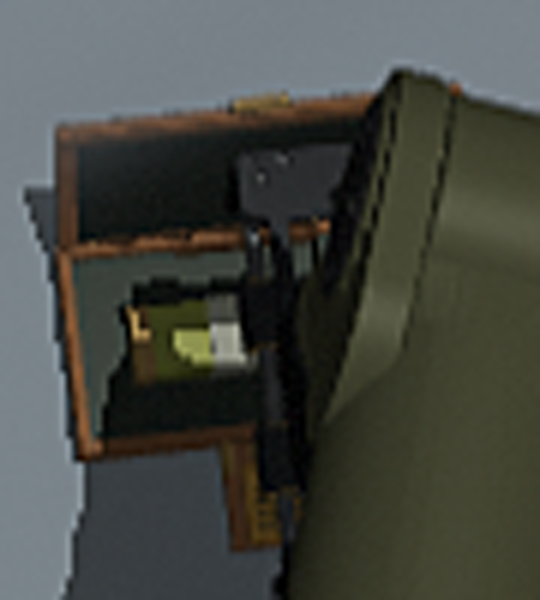

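The side view shows the tin in the slot. I'll measure its pose in the wrist view, where it spans about (363-397, 137-241).

```bash
python3 -c "
from h import *
crop('w16',325,95,435,275,4,'c16')"
```

```text
(no output)
```

View pics/c16.png

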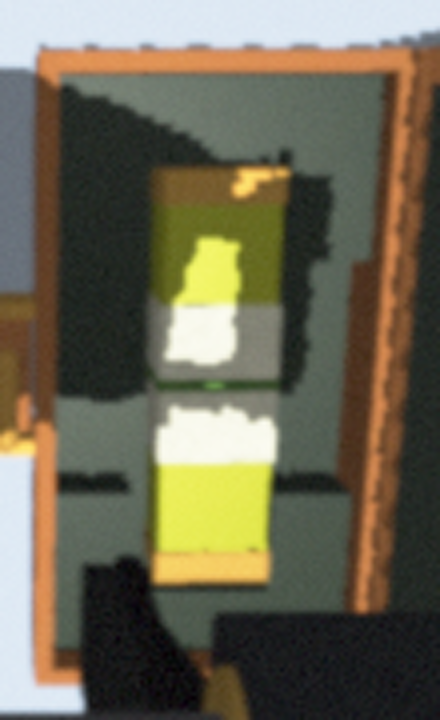

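```bash
python3 -c "
from h import *
f=lambda u,v,z:(RC.T@(px2w('w16',325+(u+.5)/4-.5,95+(v+.5)/4-.5,z)-OC)*1000).round(1)
for u,v in((152,168),(290,170),(272,584),(152,584)):print('tin',f(u,v,.036))
print('mid',f(152,385,.036),f(280,383,.036))
for u,v in((40,52),(412,52),(38,683)):print('wall',f(u,v,.040))
"
```

```text
tin [-19.8  67.3  36. ]
tin [21.1 66.7 36. ]
tin [ 23.7 -64.6  36. ]
tin [-15.3 -64.7  36. ]
mid [-17.6   1.5  36. ] [22.1  2.2 36. ]
wall [-53.4  99.9  40. ]
wall [52.7 99.7 40. ]
wall [-52.2 -98.1  40. ]
```

```bash
python3 -c "
from h import *
crop('s16',300,220,380,300,8,'c17')
f=lambda x,y,z:((w2px('s16',OC+RC@np.array([x,y,z]))-[300,220])*8+3.5).round(0)
for x in(-.015,.021):
  for z in (.006,.036): print(x,z,f(x,-.0645,z),f(x,.0655,z))
"
```

```text
-0.015 0.006 [299. 479.] [123. 216.]
-0.015 0.036 [300. 414.] [122. 152.]
0.021 0.006 [400. 441.] [218. 184.]
0.021 0.036 [404. 376.] [218. 120.]
```

View pics/c17.png

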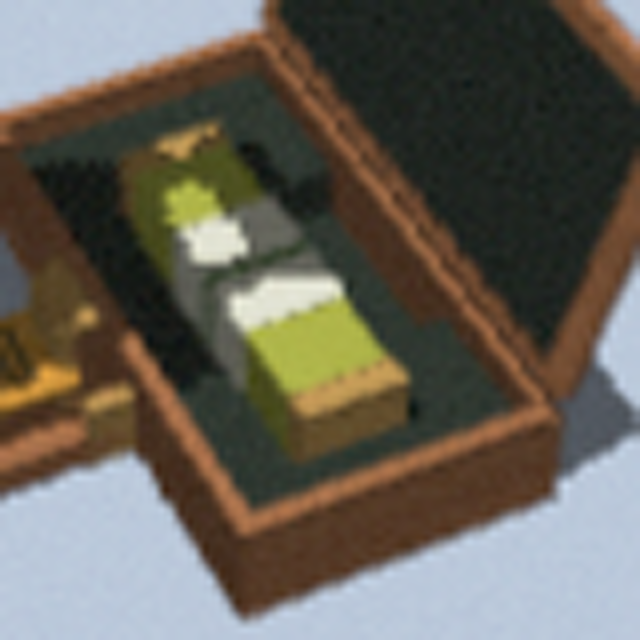

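The tin lies flat and centred: x about +3 mm, y about +1 mm, angle under 2°. Now I'll go behind the lid with closed fingers.

```bash
python3 -m handwheel '[{"xyz":[4,0.4,0],"angular":[-2.3,0,0]},{"xyz":[4,0.4,0],"angular":[0,0,0]},{"xyz":[4,0.4,0],"angular":[0,0,0]},{"xyz":[4,0.4,0],"angular":[0,0,0]},{"xyz":[4,0.4,0],"angular":[0,0,0]}]' 0 20
python3 -m handwheel '[{"xyz":[1.5,0,0],"angular":[0,0,0]},{"xyz":[0,0,0],"angular":[0,0,0]}]'
python3 -c "
from h import *
cs();print(px2w('top0',288,140,.05))"
```

```text
time: 16.03
position: [0.6838, -0.103, 0.2186]
tool_rot: [-0.074, 1.582, 0.083]
ft_force: [0.4, -0.3, 1.1]
grip_width: 0.01
time: 16.2
position: [0.7029, -0.1009, 0.2132]
tool_rot: [-0.077, 1.583, 0.084]
ft_force: [-0.5, 0.7, 0.7]
grip_width: 0.006
t 16.2 p [ 0.7029 -0.1009  0.2132] yawY 95.8 ax [-0.014  0.004 -1.   ] F [-0.5  0.7  0.7] w 0.5
case p mm [144.8  -1.  213.2] ax [-0.013  0.005 -1.   ] tiltdeg -0.8 roll 0.3 toolY [0.013 1.    0.005] jaw [ 1.    -0.013 -0.013]
[0.73011161 0.1358055  0.05      ]
```

```bash
python3 -m handwheel '[{"xyz":[0,0,-3],"angular":[0,0,0]},{"xyz":[0,0,-3],"angular":[0,0,0]},{"xyz":[0,0,-3],"angular":[0,0,0]},{"xyz":[0,0,0],"angular":[0,0,0]}]'
python3 -c "
from h import *
cs();snap('side','s18');crop('s18',270,110,430,310,4,'s18c')"
```

```text
time: 16.53
position: [0.6974, -0.1044, 0.1204]
tool_rot: [-0.072, 1.581, 0.078]
ft_force: [-1.4, 0.8, -2.1]
grip_width: 0.002
t 16.53 p [ 0.6974 -0.1044  0.1204] yawY 95.5 ax [-0.012  0.003 -1.   ] F [-1.4  0.8 -2.1] w 0.2
case p mm [138.9  -3.9 120.4] ax [-0.011  0.005 -1.   ] tiltdeg -0.7 roll 0.3 toolY [0.02  1.    0.004] jaw [ 1.    -0.02  -0.011]
```

View pics/s18c.png

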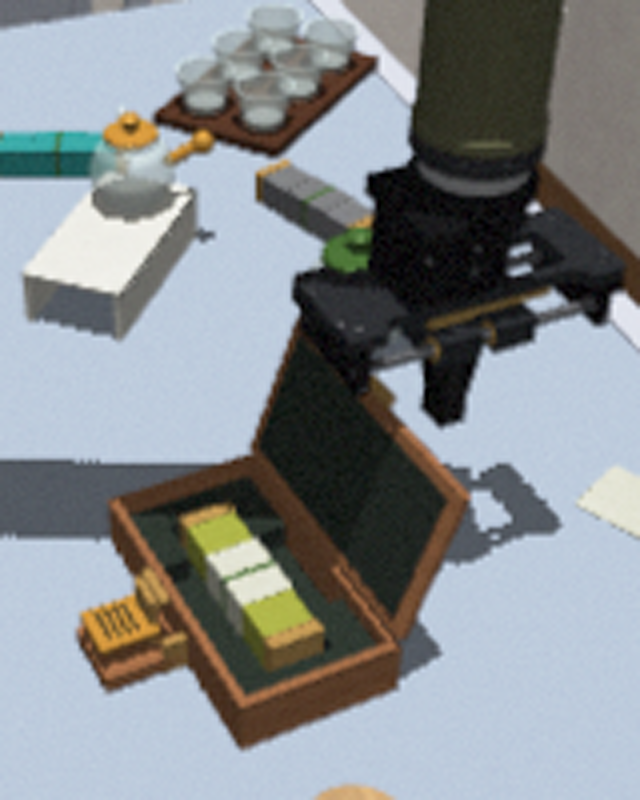

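The tin is flat in the slot, and the fingers are behind the lid with the body clear above it. Now I'll sweep the lid over.

```bash
python3 -m handwheel '[{"xyz":[-2.5,0,0],"angular":[0,0,0]},{"xyz":[-2.5,-0.2,0],"angular":[0,0,0]},{"xyz":[-2.5,-0.2,0],"angular":[0,0,0]},{"xyz":[-2.5,-0.2,0],"angular":[0,0,0]}]'
python3 -c "
from h import *
cs()"
python3 -m handwheel '[{"xyz":[-2,-0.2,0],"angular":[0,0,0]},{"xyz":[-2,-0.2,-0.3],"angular":[0,0,0]}]'
python3 -c "
from h import *
cs();snap('side','s19');crop('s19',270,110,430,310,4,'s19c')"
```

```text
time: 16.92
position: [0.5997, -0.1124, 0.1307]
tool_rot: [-0.074, 1.564, 0.076]
ft_force: [0.7, 0.0, 0.1]
grip_width: 0.007
t 16.92 p [ 0.5997 -0.1124  0.1307] yawY 95.5 ax [ 0.006  0.001 -1.   ] F [0.7 0.  0.1] w 0.6
case p mm [ 40.9  -0.6 130.7] ax [ 0.006  0.001 -1.   ] tiltdeg 0.3 roll 0.0 toolY [0.02  1.    0.001] jaw [ 1.    -0.02   0.006]
time: 17.08
position: [0.5584, -0.1179, 0.1331]
tool_rot: [-0.07, 1.554, 0.075]
ft_force: [0.3, 0.1, 1.4]
grip_width: 0.005
t 17.08 p [ 0.5584 -0.1179  0.1331] yawY 95.3 ax [ 0.015  0.004 -1.   ] F [0.3 0.1 1.4] w 0.4
case p mm [ -0.7  -1.3 133.1] ax [ 0.016  0.002 -1.   ] tiltdeg 0.9 roll 0.1 toolY [0.022 1.    0.002] jaw [ 1.    -0.022  0.016]
```

View pics/s19c.png

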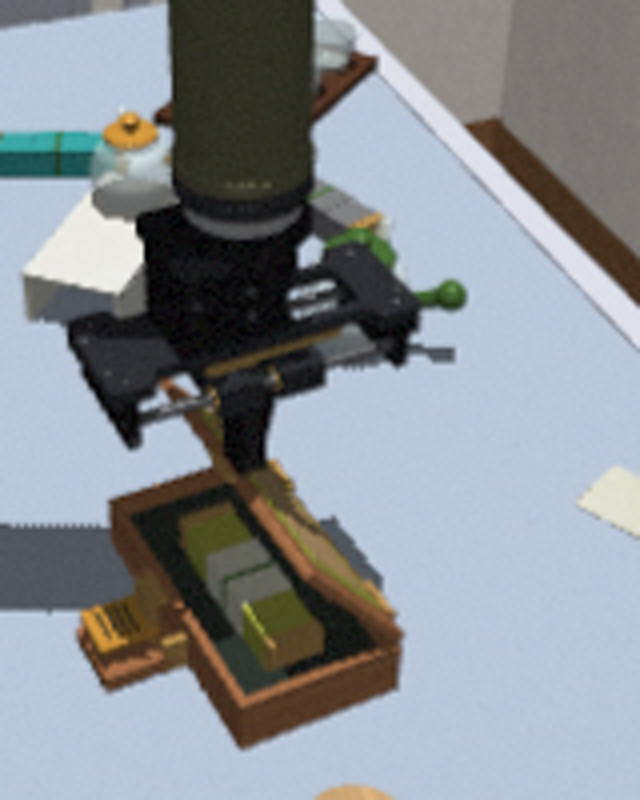

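```bash
python3 -m handwheel '[{"xyz":[0.2,0,-2.2],"angular":[0,0,0]},{"xyz":[-0.4,0,-1.5],"angular":[0,0.4,0]}]'
python3 -c "
from h import *
cs()"
python3 -m handwheel '[{"xyz":[-0.8,0,-1.5],"angular":[0,0.4,0]},{"xyz":[-0.6,0,-1],"angular":[0,0,0]}]'
python3 -c "
from h import *
cs();snap('side','s20');crop('s20',270,110,430,310,4,'s20c')"
```

```text
time: 17.3
position: [0.5357, -0.1221, 0.1034]
tool_rot: [-0.053, 1.591, 0.081]
ft_force: [-19.9, 0.9, 13.9]
grip_width: 0.105
t 17.3 p [ 0.5357 -0.1221  0.1034] yawY 94.9 ax [-0.022  0.017 -1.   ] F [-19.9   0.9  13.9] w 9.1
case p mm [-23.8  -2.9 103.4] ax [-0.02   0.019 -1.   ] tiltdeg -1.1 roll 1.1 toolY [0.03  0.999 0.018] jaw [ 0.999 -0.03  -0.02 ]
time: 17.47
position: [0.5171, -0.1241, 0.0815]
tool_rot: [-0.045, 1.6, 0.081]
ft_force: [0.2, 0.8, 0.6]
grip_width: 0.022
t 17.47 p [ 0.5171 -0.1241  0.0815] yawY 94.6 ax [-0.031  0.021 -0.999] F [0.2 0.8 0.6] w 2.0
case p mm [-42.5  -2.7  81.5] ax [-0.028  0.025 -0.999] tiltdeg -1.6 roll 1.4 toolY [0.035 0.999 0.024] jaw [ 0.999 -0.035 -0.029]
```

View pics/s20c.png

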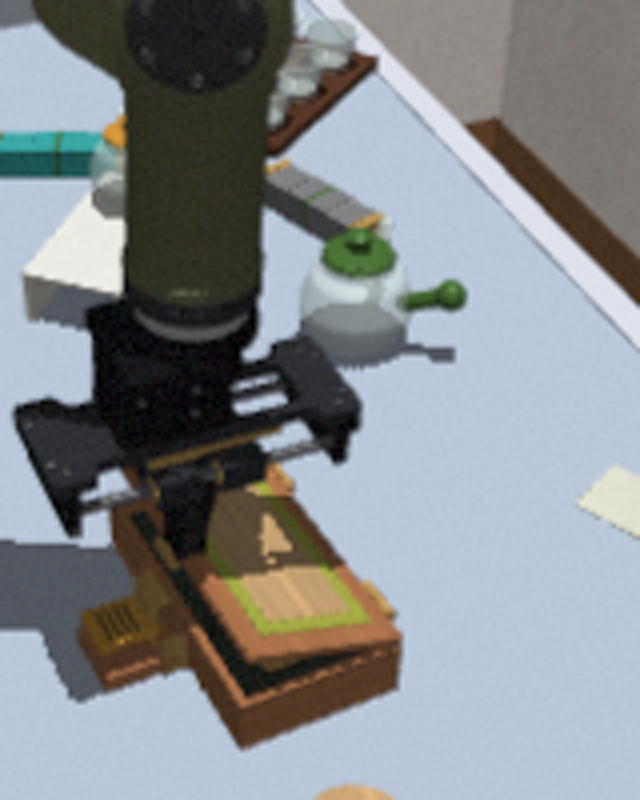

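```bash
python3 -m handwheel '[{"xyz":[0.4,0.1,-0.6],"angular":[-1.2,-1,0]},{"xyz":[0.3,0.1,-0.6],"angular":[0,-0.5,0]}]'
python3 -c "
from h import *
cs();snap('side','s21');crop('s21',270,150,410,310,4,'s21c')"
```

```text
time: 17.68
position: [0.5242, -0.1234, 0.071]
tool_rot: [-0.059, 1.569, 0.061]
ft_force: [-0.5, 0.6, 1.2]
grip_width: 0.005
t 17.68 p [ 0.5242 -0.1234  0.071 ] yawY 94.4 ax [ 0.001  0.001 -1.   ] F [-0.5  0.6  1.2] w 0.5
case p mm [-35.3  -2.9  71. ] ax [ 0.001  0.001 -1.   ] tiltdeg 0.1 roll 0.1 toolY [0.038 0.999 0.001] jaw [ 0.999 -0.038  0.001]
```

View pics/s21c.png

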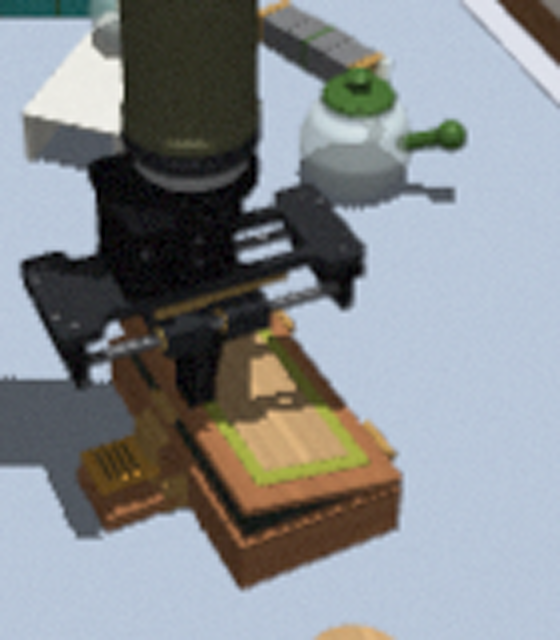

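The fingertip sits on the lid near its free edge, and the lid is nearly shut. I'll keep pressing.

```bash
python3 -m handwheel '[{"xyz":[-0.2,0,-0.9],"angular":[0,0,0]},{"xyz":[-0.1,0,-0.8],"angular":[0,0,0]},{"xyz":[0,0,-0.5],"angular":[0,0,0]}]'
python3 -c "
from h import *
cs()"
```

```text
time: 17.98
position: [0.5243, -0.1237, 0.0502]
tool_rot: [-0.06, 1.562, 0.063]
ft_force: [-2.8, 0.4, 2.9]
grip_width: 0.005
t 17.98 p [ 0.5243 -0.1237  0.0502] yawY 94.5 ax [ 0.007  0.002 -1.   ] F [-2.8  0.4  2.9] w 0.4
case p mm [-35.3  -3.2  50.2] ax [ 0.008  0.001 -1.   ] tiltdeg 0.4 roll 0.1 toolY [0.037 0.999 0.002] jaw [ 0.999 -0.037  0.008]
```

```bash
python3 -m handwheel '[{"xyz":[-0.1,0,-0.4],"angular":[0,0,0]},{"xyz":[0,0,-0.2],"angular":[0,0,0]}]'
python3 -c "
from h import *
cs()"
python3 -m handwheel '[{"xyz":[0,0,-0.2],"angular":[0,0,0]},{"xyz":[0,0,0],"angular":[0,0,0]}]'
python3 -c "
from h import *
cs();snap('side','s22');crop('s22',270,150,410,310,4,'s22c')"
```

```text
time: 18.15
position: [0.5243, -0.1238, 0.0479]
tool_rot: [-0.057, 1.563, 0.065]
ft_force: [-13.0, 3.6, 31.1]
grip_width: 0.008
t 18.15 p [ 0.5243 -0.1238  0.0479] yawY 94.5 ax [ 0.007  0.006 -1.   ] F [-13.    3.6  31.1] w 0.7
case p mm [-35.3  -3.3  47.9] ax [ 0.007  0.005 -1.   ] tiltdeg 0.4 roll 0.3 toolY [0.037 0.999 0.005] jaw [ 0.999 -0.037  0.007]
time: 18.32
position: [0.5246, -0.1239, 0.049]
tool_rot: [-0.054, 1.564, 0.068]
ft_force: [-0.3, 0.8, 1.0]
grip_width: 0.003
t 18.32 p [ 0.5246 -0.1239  0.049 ] yawY 94.4 ax [ 0.005  0.009 -1.   ] F [-0.3  0.8  1. ] w 0.3
case p mm [-35.   -3.4  49. ] ax [ 0.006  0.008 -1.   ] tiltdeg 0.4 roll 0.5 toolY [0.038 0.999 0.008] jaw [ 0.999 -0.038  0.006]
```

View pics/s22c.png

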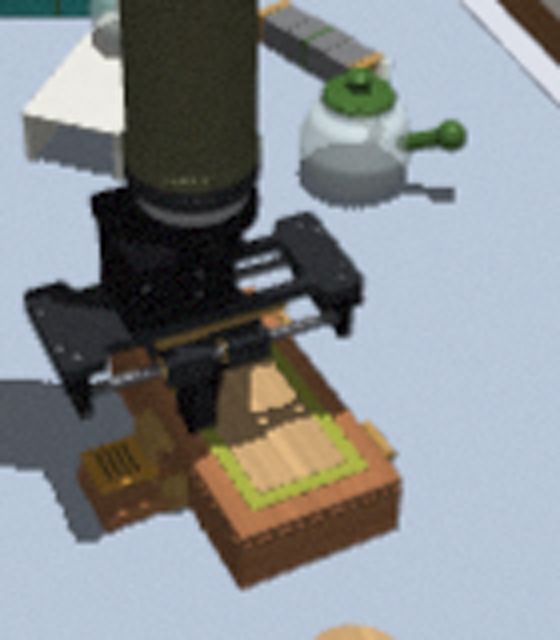

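Force peaked at 31 N and fell to about 1 N, with the lid down flush, so it has probably snapped shut. I'll lift slowly to check.

```bash
python3 -m handwheel '[{"xyz":[0,0,1],"angular":[0,0,0]},{"xyz":[0,0,2.5],"angular":[0,0,0]},{"xyz":[-1,0,4],"angular":[0,0,0]},{"xyz":[-2,2,4],"angular":[0,0,0]},{"xyz":[-2,3.5,2],"angular":[0,0,0]}]'
python3 -m handwheel '[{"xyz":[-1,4,1],"angular":[0,0,0]},{"xyz":[-1,4,0],"angular":[0,0,0]},{"xyz":[0,4,0],"angular":[0,0,0]},{"xyz":[0,3,0],"angular":[0,0,0]},{"xyz":[0,0,0],"angular":[0,0,0]}]'
python3 -m handwheel '[{"xyz":[0,0,0],"angular":[0,0,0]},{"xyz":[0,0,0],"angular":[0,0,0]},{"xyz":[0,0,0],"angular":[0,0,0]},{"xyz":[0,0,0],"angular":[0,0,0]}]'
python3 -c "
from h import *
st();snap('side','s23');snap('top','t23');crop('s23',280,210,390,300,7,'s23c')"
```

```text
time: 18.78
position: [0.4751, -0.0792, 0.1769]
tool_rot: [-0.053, 1.574, 0.049]
ft_force: [-0.3, 1.8, 1.0]
grip_width: -0.0
time: 19.2
position: [0.4544, 0.0813, 0.196]
tool_rot: [-0.045, 1.557, 0.057]
ft_force: [0.4, 1.0, -0.2]
grip_width: 0.004
time: 19.53
position: [0.4547, 0.0805, 0.1959]
tool_rot: [-0.047, 1.557, 0.057]
ft_force: [-0.1, -0.2, -0.2]
grip_width: 0.007
t 19.53 p [0.4547 0.0805 0.1959] yawY 93.8 ax [ 0.013  0.006 -1.   ] F [-0.1 -0.2 -0.2] w 0.6
```

View pics/s23c.png

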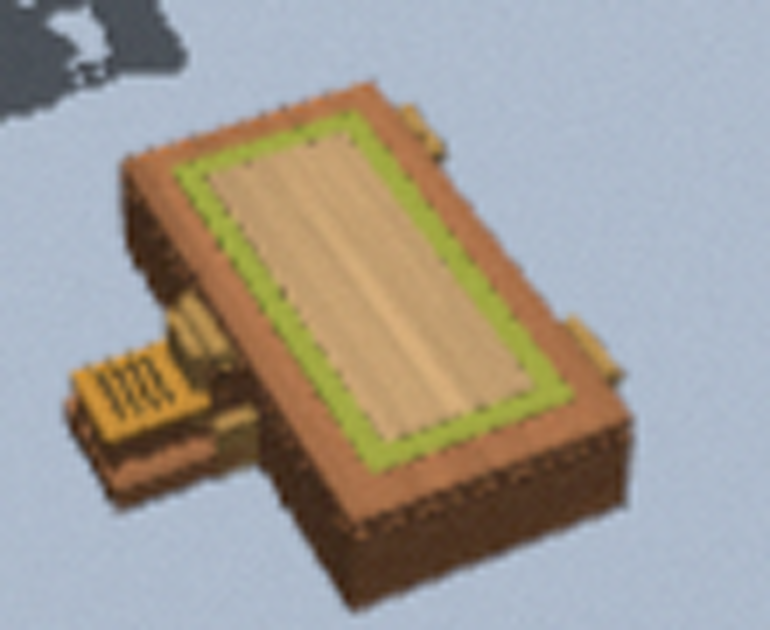

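View pics/s23.png

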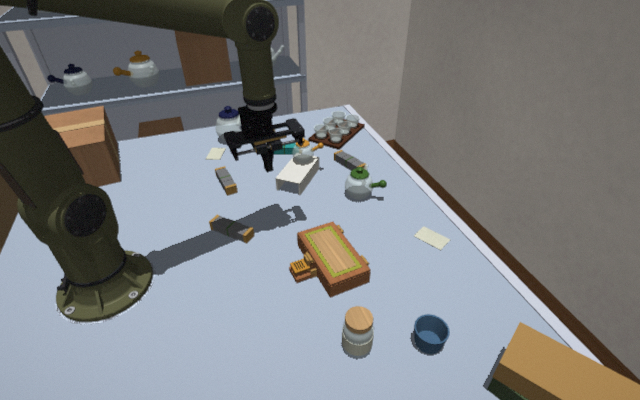

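View pics/t23.png

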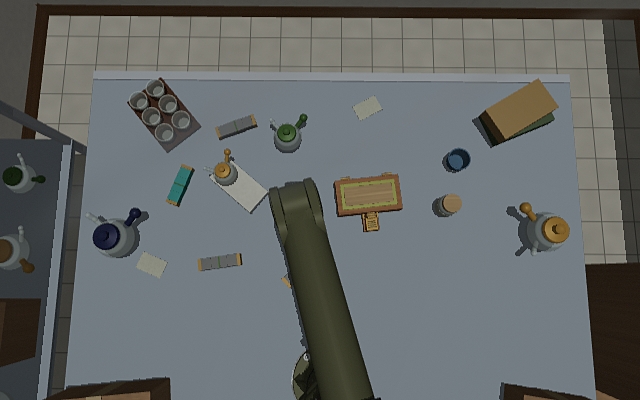

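The lid stays latched with the robot clear. The teapots, jar and cup are at the same pixels as at the start, so I'm handing the job in.

```bash
python3 -c "
from h import *
print(close_job())"
```

```text
the job is handed in; nothing more can be done
None
```

The job is done and handed in at about 19.6 s of the 72 s allowed.

**What I did:** I pressed the button until the lid sprang open, pulled the tin about 115 mm out by its end and let go of it flat. I then gripped it across the middle and laid it in the cradle, let go, swept the lid over and pressed it until it snapped shut. I laid the tin in tilted about 15°, because the gripper's body would have hit the open lid. It settled flat when I let go.

**Last checks:**
- **Tin:** before I closed the lid, pictures showed it flat in the slot, about 3 mm off centre in x and 1 mm in y, turned by less than 2°. I could not see it after that.
- **Lid:** the pictures show it flush and still shut over 1 s after the fingers left it. The latch is back up by eye. I had no joint readings for either.
- **Other things:** the teapots, jar and cup look unmoved in the final pictures. The robot is clear and the wrist force is near zero.

**Not quite as planned:**
- Pressing the lid shut briefly peaked at about 31 N up (34 N in all), against the 3 to 6 N meant.
- There was also a brief spike of about 24 N at the wrist while I swept the lid over. I don't know whether the fingers or the gripper's body took it.
- Both readings are under the 40 N and 120 N limits, though they only show the force at the end of each move.

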